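# Set the drill jig's end stop and clamp a door plate

### The job

Set up the drill jig for this door plate: nudge the stiff blue end stop along its fence until its black pointer sits on the red tape, taking care not to run past the tape. Then slide the brass plate along its lane until it butts against the stop, leaving the pointer on the tape, and clamp the plate by pressing the red toggle handle right down. Leave the other things on the bench where they are.

Things in the scene. Friction and masses are not known exactly. Their poses are not given: they have to be found in the camera images.
- jig: Grey drill jig fixed to the bench; base plate 140 x 520 mm, its top (bed) 15 mm above the bench. Origin on the bench under the lane's middle line. +y runs along the lane, from end stop to plate; +x crosses it to the fence; z up; yaw within 0.2 rad. Lane 53 mm wide (x -26.5 to 26.5), between the aluminium fence (24 mm wide, top at 33 mm) and a front guide strip (14.5 mm wide, top at 23 mm).
- end_stop (a joint): Travel of the blue end stop along the jig's +y (m): 0 at its outer limit, grows as it is nudged towards the plate, limit 0.145. It starts 40 to 130 mm short of the tape. Held by friction only: it takes about 9 N to move it, and it stays where it is left.
- pointer_tip (a point): Tip of the black pointer on top of the blue end stop, over the fence, 35 mm above the bench. It lies in the same plane across the lane as the stop's face that the plate butts against.
- stop_back (a point): Centre of the end stop's outer face (facing the jig's -y), the face to push on. The stop's block in the lane is 47 mm wide (x), 34 mm long (y) and reaches from 16 to 52 mm above the bench; this point is 34 mm above the bench and 34 mm behind the pointer tip along y.
- stop_face (a point): Point on the end stop's inner face (facing the jig's +y) on the lane's middle line, 21 mm above the bench, at the height of the middle of the plate.
- tape_mark (a point): Centre of the red tape line stuck across the top of the fence, 6 mm wide along the lane, 33 mm above the bench. The pointer tip has to be on it. Its axes are the jig's axes.
- plate_center (a point): Centre (half-way up) of the loose brass door plate, 200 mm long (along the lane, its y), 50 mm wide, 12 mm thick, about 0.35 kg, lying on the bed in the lane with 1.5 mm play at each side; 21 mm above the bench. Sliding it takes some 1 to 5 N.
- plate_push_end (a point): Middle of the plate's outer end face (facing the jig's +y), 21 mm above the bench: the end to push on.
- plate_stop_end (a point): Middle of the plate's other end face (facing the jig's -y), which has to meet the end stop.
- clamp_handle (a joint): Angle of the red toggle handle (rad): 0 open (as it starts, standing up at 0.9 rad above level), grows as it is pressed down, 0.80 fully closed (0.1 rad above level). It stays where it is left; about 3 to 5 N pressed down near its end closes it, and the linked arm then swings its rubber foot down on the plate.
- handle_end (a point): On the axis of the toggle handle's red grip (19 mm thick, 81 mm long), 105 mm from its pivot; the handle points away from the lane (jig +x) and up. A straight press down on the grip at jig x = +147 mm closes it; the grip's top there is then about 71 mm above the bench.
- oil_bottle: Bystander: yellow oil bottle, 52 mm across, 130 mm tall. Origin under its centre.
- padlock: Bystander: brass padlock lying flat, about 50 x 60 x 24 mm with a steel shackle. Origin under its centre.
- screwdriver: Bystander: screwdriver lying on the bench.
- parts_tray: Bystander: green tray of lock cylinders, 120 x 160 x 35 mm. Origin under its centre.
- bush_top (a point): Top of the steel drill bush in the middle of the lane, 56 mm above the bench, at jig y = -52 mm. It hangs on a fixed dark steel bridge, 22 mm wide along y, that crosses the lane from behind the fence, underside 36 mm above the bench; the plate passes under it.
- clamp_pivot (a point): Pivot of the red toggle handle, behind the fence at jig x = +82, y = -5 mm, 55 mm above the bench. The clamp's steel arm stands up when open, to about 125 mm above the bench, over the fence at the same y; closed, its rubber foot is on the lane's middle line.
There are look-alikes about, which are no part of the job. There is more than one size of the part that bears plate_center; the job needs the largest.

How it is judged:
On the way, in this order (a step that is already met when the one before it is completed fails the run):
1. the pointer of the end stop rests on the red tape (y of pointer_tip in the frame of tape_mark between -0.003 and 0.003 m and velocity of joint end_stop between -0.003 and 0.003 m/s), for 0.3 s.
2. the plate butts against the end stop (y of plate_stop_end in the frame of stop_face below 0.002 m and x of plate_stop_end in the frame of stop_face between -0.005 and 0.005 m and z of plate_stop_end in the frame of stop_face below 0.003 m), for 0.2 s.
3. the toggle clamp is closed (value of joint clamp_handle above 0.75 rad), for 0.2 s.
At the end, for the whole second after the job is handed in: The pointer tip is within 3 mm of the tape's middle (on the 6 mm tape), the plate lies flat in the lane with its end within 2 mm of the stop's face, and the toggle handle is pressed down to at least 0.75 of its 0.80 rad (all of step 2 and y of pointer_tip in the frame of tape_mark between -0.003 and 0.003 m and angle between the y axis of plate_center and the y axis of jig, either way round below 0.06 rad and angle between plate_center's own z axis and vertical below 0.05 rad and value of joint clamp_handle above 0.75 rad); the robot touches nothing.
It fails at once if the end stop ran past the red tape (pointer more than 5 mm beyond its middle) (y of pointer_tip in the frame of tape_mark above 0.005 m).
It fails at once if a bystander was moved by more than 30 mm (distance of any of oil_bottle, padlock, screwdriver, parts_tray from where it was at the start of the episode above 0.03 m).
It also fails if it takes over 58 s, if anything falls off the work surface, if the arm or the gripper's body presses on something with over 40 N, if the wrist force passes 120 N, or if a joint passes its speed limit or range.

### The arm

A 6-joint arm with a two-finger parallel gripper is mounted at the origin on the work surface. World frame = base frame: x ahead of the robot, y to its left, z up, the work surface at z = 0. Lengths are in m, angles in rad, forces in N, time in s.
With the tool pointing down it reaches from about 0.35 to 0.975 m from the base axis. Payload 4.9 kg.
Tool frame: the origin (TCP) lies midway between the tips of the shut fingers; the grasp point (between the pads) lies ctrl.grip_depth behind it (ctrl.grip_depth is the distance from the TCP to the grasp point, in m); y points along the fingers, z is the direction in which the jaws open and shut, and the axes are right-handed (so a half turn about y gives the same grasp; the last joint's range is limited). The gripper opens to 85 mm and grips with 20 to 120 N. Pads are 22 mm wide; open, the fingers measure 114 mm over their backs; the gripper's body (76 mm by 85 mm) begins 54 mm behind the grasp point. The pads swing forward as they close: fully open they stand 13 mm farther back than shut.
Start: joints at [-1.272, 0.053, 1.613, -0, 1.476, -0.119], TCP at [0.254, -0.571, 0.206] pointing down, gripper open.
Joint ranges: [-3.01, 3.01], [-1.01, 2.22], [0.06, 2.58], [-1.02, 4.17], [0.09, 2.62], [-3.14, 3.14]. Speed limits (rad/s): [2.57, 2.57, 3.14, 3.14, 3.14, 3.14].

### API

Orientations are given as a rotation vector (axis times angle).
In Python, from station import ctrl gives the robot as it stands.
- The arm moves only by the tool jog_arm, never from a script. Its argument "moves" is a list of rows, each a list of 6 numbers: the shift along the tool's x, y, z in mm, then the turn, a rotation vector about the tool's x, y, z in rad. In form: [[x, y, z, wx, wy, wz], ...]. A call has 1 to 12 rows; each row shifts and turns the commanded pose from where the row before left it, along the tool's axes as they then stand; what a row does not reach is not made up. A row lasts 1/10 s, in which the tool goes at most 50 mm and 8.59 degrees, less where a joint would pass 70% of its speed; a pose out of reach is approached as far as the arm can. A call is refused whole if a number of a shift passes 50 or a number of a turn 0.15, either way. A call with a gripper value outside its range is refused whole. "grip" is the finger opening in mm, from 0 to 85.4, set as the call begins (left out, the last holds). The fingers move at their own pace and stop on an object; "grip_force" is the grip in N (left out, the last holds). Time passes only in rows, so rows that do not move let the fingers close. It gives the time, the measured TCP pose, the force and the opening at its end, in the units of the state.
- ctrl.get_obs(): the state, without advancing time (a new reading comes with each control period).
- ctrl.get_image(name): name is "scene" or "top"; returns the picture (400x640x3 uint8, red, green, blue); there is no depth.
- ctrl.camera_params(name): a dict with "fx", "fy", "cx", "cy" (pixels), "pose" (4x4, takes a point from camera to world coordinates). Camera axes: x right, y up, looking along -z (the intrinsics and any distortion apply to the point x, -y, -z); pixel columns grow to the right and rows downward; lengths in m; the calibration is good to about 2 mm. A picture is of the moment at which its call begins. camera_params takes no time and is no camera call.
- ctrl.finish_job(): hands the job in, once; it reports no verdict.
The state is a dict: "t": time; "q": joint angles; "dq": joint speeds; "effort": joint torques, N m; "tool_pos": TCP position; "tool_rot": TCP orientation; "contact_force": force on the tool from outside, world axes, zero at the start; "wrist_torque": the same for the moment, N m; "opening": finger opening in m.
Only numpy, scipy, OpenCV 4.12 (cv2) and the standard library are available. Lean on these libraries where they do the work, as an engineer would, in place of code of your own. Each camera call takes 0.05 s, during which the arm holds its last target. There are 200 camera calls.

## Working session

There is one attempt and no reset: what is moved stays moved. The work goes in short steps, Python scripts to look and compute and a tool call to move; the robot and the scene stay as the last step left them, time stands still between calls to the robot, and variables do not carry over. Pictures are saved under pics/ and viewed, about 8 in all and at most 12, crops included, and the job is handed in when it is done.

Besides the shell and the picture viewer there is one more tool, called after "Call:" by a JSON object that holds its "method" and its "body", one argument or row to a line. jog_arm: Moves the arm, as the interface text tells. Its arguments: {"type":"object","properties":{"moves":{"type":"array","items":{"type":"array","items":{"type":"number"}}},"grip":{"type":"number"},"grip_force":{"type":"number"}},"required":["moves"]}

```bash
mkdir -p pics; python3 - <<'E'
from station import ctrl
import cv2
for n in("scene","top"):
    im=ctrl.get_image(n); cv2.imwrite(f"pics/{n}0.png",im[...,::-1])
    p=ctrl.camera_params(n); print(n,{k:p[k] for k in p if k!='pose'}); print(p['pose'])
o=ctrl.get_obs(); print(o, ctrl.grip_depth)
E
```

```text
scene {'fx': 392.01114302937503, 'fy': 392.01114302937503, 'cx': 322.3530219287288, 'cy': 207.98484541175597}
[[-0.34680088 -0.578849    0.73801286  1.40544495]
 [ 0.93764526 -0.19427785  0.28823165  0.40220795]
 [-0.02346305  0.79195325  0.61013076  0.8535572 ]
 [ 0.          0.          0.          1.        ]]
top {'fx': 439.1798933297403, 'fy': 439.1798933297403, 'cx': 318.09420908589624, 'cy': 201.59912914629317}
[[ 1.57879552e-02  9.90422148e-01 -1.37166718e-01  2.82748365e-01]
 [-9.99874435e-01  1.54517798e-02 -3.51534139e-03  1.74870101e-02]
 [-1.36220204e-03  1.37204995e-01  9.90541738e-01  1.55219982e+00]
 [ 0.00000000e+00  0.00000000e+00  0.00000000e+00  1.00000000e+00]]
{'t': 0.1, 'q': array([-1.27199737e+00,  5.33062369e-02,  1.61414131e+00,  1.44523019e-05,
        1.47597564e+00, -1.19015017e-01]), 'dq': array([ 0.00080255, -0.00173693, -0.00370849, -0.00033821,  0.00018803,
        0.00172439]), 'effort': array([ 3.46714996e-04, -3.94903851e+01, -3.71363962e+01, -1.48491704e-04,
        3.89182416e-03,  1.84332106e-05]), 'tool_pos': array([ 0.25342125, -0.57066438,  0.20458563]), 'tool_rot': array([-0.42226707,  1.9929688 , -1.9892554 ]), 'contact_force': array([ 0.69604902, -0.03518257, -0.22772965]), 'wrist_torque': array([0.04923421, 0.04042726, 0.00535492]), 'opening': 0.08522501771993327} 0.0187
```

View pics/scene0.png

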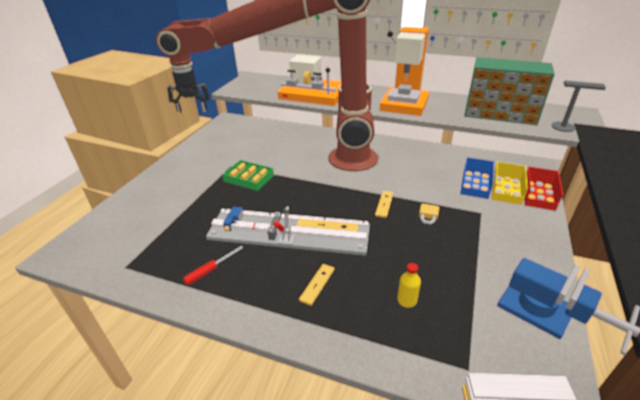

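View pics/top0.png

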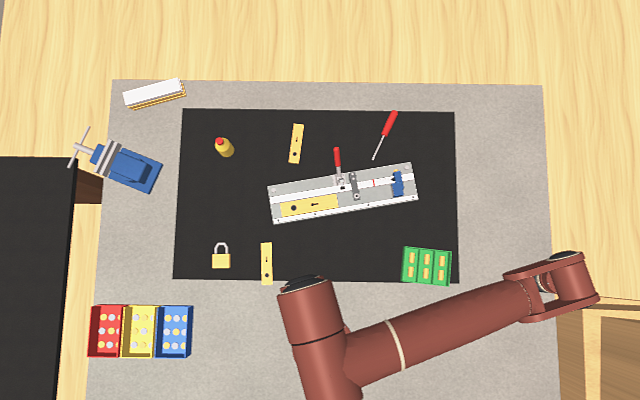

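The scene view shows the jig from (208,240) to (370,250). In the top view the jig runs from (268,186) to (419,199), with the blue stop at about (398,184), the red tape at about (374,183) and the red handle at (337,157). There are three brass plates in the top view: (310,205) in the lane, about 58 px long, and two loose ones at (296,143) and (267,263), about 40 px long. The one in the lane is the largest and lies as described. I'll confirm it in an enlarged crop and measure.

```bash
cat > h.py <<'E'
import numpy as np, cv2
from station import ctrl
from scipy.spatial.transform import Rotation as R
def ray(n,u,v):
    p=ctrl.camera_params(n);T=p['pose']
    d=T[:3,:3]@np.array([(u-p['cx'])/p['fx'],-(v-p['cy'])/p['fy'],-1.]);return T[:3,3],d
def onplane(n,u,v,z):
    c,d=ray(n,u,v);return c+d*(z-c[2])/d[2]
def pix(n,X):
    p=ctrl.camera_params(n);T=p['pose'];q=T[:3,:3].T@(np.asarray(X)-T[:3,3])
    return np.array([p['cx']-p['fx']*q[0]/q[2],p['cy']+p['fy']*q[1]/q[2]])
def blobs(im,lo,hi,box,minA=6):
    x0,y0,x1,y1=box
    m=cv2.inRange(cv2.cvtColor(im[y0:y1,x0:x1],cv2.COLOR_RGB2HSV),lo,hi)
    n,l,s,c=cv2.connectedComponentsWithStats(m)
    return [(s[i,4],c[i]+[x0,y0],cv2.minAreaRect(np.argwhere(l==i)[:,::-1].astype(np.float32)+np.float32([x0,y0]))) for i in range(1,n) if s[i,4]>=minA]
E
python3 - <<'E'
from h import *
im=cv2.imread('pics/top0.png')[...,::-1].copy()
cv2.imwrite('pics/crop1.png',cv2.resize(im[140:232,258:428],None,fx=4.7,fy=4.7,interpolation=cv2.INTER_CUBIC)[...,::-1])
box=(258,140,428,232)
for nm,lo,hi in [('blue',(100,120,60),(125,255,255)),('red',(0,120,90),(8,255,255)),('red2',(172,120,90),(180,255,255)),('brass',(15,70,120),(32,255,255))]:
    for b in blobs(im,lo,hi,box): print(nm,b)
# jig outline: non-black
m=(cv2.cvtColor(im,cv2.COLOR_RGB2GRAY)>90).astype(np.uint8); mm=np.zeros_like(m); mm[140:232,258:428]=m[140:232,258:428]
mm=cv2.morphologyEx(mm,cv2.MORPH_OPEN,np.ones((9,9)))
c=max(cv2.findContours(mm,0,2)[0],key=cv2.contourArea); r=cv2.minAreaRect(c); print(r); b=cv2.boxPoints(r)
for q in b: print(q,onplane('top',*q,.015))
E
```

```text
blue (np.int32(201), array([397.47263682, 184.34825871]), ((396.9459533691406, 183.67567443847656), (24.659847259521484, 9.86393928527832), 80.53767395019531))
red (np.int32(122), array([336.63934426, 156.2704918 ]), ((336.6435546875, 156.4356231689453), (19.303720474243164, 6.169230937957764), 84.2894058227539))
red (np.int32(6), array([373.33333333, 182.5       ]), ((373.2647399902344, 182.55882263183594), (5.093247413635254, 0.7276068925857544), 75.96376037597656))
brass (np.int32(249), array([294.75502008, 151.23694779]), ((294.66156005859375, 151.20770263671875), (11.039091110229492, 23.814666748046875), 7.125016689300537))
brass (np.int32(10), array([395.2, 170. ]), ((395.0, 170.0), (2.0, 4.0), 90.0))
brass (np.int32(788), array([309.23984772, 204.85152284]), ((308.9053955078125, 204.93243408203125), (14.302711486816406, 57.04644775390625), 80.53767395019531))
((341.92724609375, 192.47805786132812), (39.4523811340332, 147.17335510253906), 80.21759033203125)
[266.0589  185.54156] [0.55030734 0.20866642 0.015     ]
[411.09235 160.5358 ] [ 0.6491521  -0.30750515  0.015     ]
[417.7956  199.41455] [ 0.5089072  -0.32932772  0.015     ]
[272.76215 224.42032] [0.41230313 0.18070911 0.015     ]
```

View pics/crop1.png

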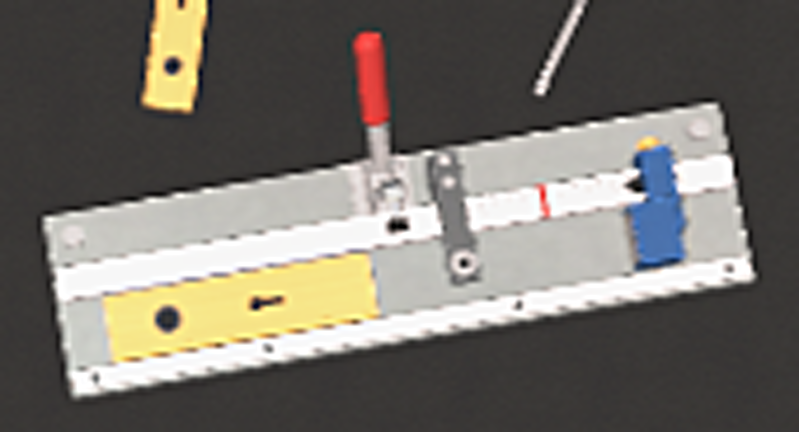

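The crop confirms the choice: the lane plate is the largest brass plate, about 200 mm, with its ends at crop x 107 and 376. Other crop positions are the pointer tip at about (624,184), the tape at (544,202), the bush at (463,262), the blue back edge at about x 683, and the clamp pivot at about (385,185).

```bash
cat >> h.py <<'E'
def cp(x,y,z): return onplane('top',258+(x+.5)/4.7-.5,140+(y+.5)/4.7-.5,z)
E
python3 - <<'E'
from h import *
P={k:cp(*v) for k,v in dict(A=(42,216,.015),B=(718,102,.015),C=(755,278,.015),D=(73,398,.015),
 bush=(463,262,.056),tape=(544,202,.033),tip=(624,184,.035),p1=(105,294,.027),p2=(371,254,.027),p3=(379,317,.027),p4=(112,361,.027),
 f1=(53,268,.033),f2=(732,154,.033),f3=(735,188,.033),f4=(60,301,.033),grip=(369,40,.14),s_l=(636,204,.052),s_fl=(636,270,.052),s_bk=(685,262,.052)).items()}
for a,b in ('BA','CD',('p2','p1'),('p3','p4'),('f2','f1'),('f3','f4')):
    d=P[b]-P[a]; print(a,b,np.hypot(*d[:2]),np.arctan2(-d[0],d[1]))
yaw=np.mean([np.arctan2(-(P[b]-P[a])[0],(P[b]-P[a])[1]) for a,b in ('BA','CD',('f2','f1'),('f3','f4'))])
print('yaw',yaw); ex=np.array([np.cos(yaw),np.sin(yaw)]);ey=np.array([-ex[1],ex[0]])
plate=np.mean([P[k][:2] for k in('p1','p2','p3','p4')],0)
o=P['bush'][:2]+.052*ey; o=o+ex*((plate-o)@ex); print('origin',o)
for k,p in P.items(): print(k,p.round(4),'jig',np.round([(p[:2]-o)@ex,(p[:2]-o)@ey],4))
print(R.from_rotvec(ctrl.get_obs()['tool_rot']).as_matrix().round(3))
E
```

```text
B A 0.5207688377470874 0.18546123223945168
C D 0.5197718963833942 0.1906508882287106
p2 p1 0.20085236998375763 0.16649196055156323
p3 p4 0.20116933764733214 0.18004242869865308
f2 f1 0.5150864242736982 0.18415596229214318
f3 f4 0.5108469250235733 0.18331878177559746
yaw 0.18589671613397574
origin [ 0.50307148 -0.0569495 ]
A [0.5503 0.2069 0.015 ] jig [0.0951 0.2506]
B [ 0.6463 -0.3049  0.015 ] jig [ 0.0949 -0.2701]
C [ 0.5113 -0.331   0.015 ] jig [-0.0426 -0.2708]
D [0.4128 0.1794 0.015 ] jig [-0.045  0.249]
bush [ 0.5137 -0.1079  0.056 ] jig [ 0.001 -0.052]
tape [ 0.5636 -0.1701  0.033 ] jig [ 0.0385 -0.1224]
tip [ 0.5778 -0.2297  0.035 ] jig [ 0.0415 -0.1836]
p1 [0.4899 0.1566 0.027 ] jig [0.0265 0.2123]
p2 [ 0.5232 -0.0415  0.027 ] jig [0.0226 0.0115]
p3 [ 0.4758 -0.0479  0.027 ] jig [-0.0251  0.0139]
p4 [0.4398 0.15   0.027 ] jig [-0.024   0.2151]
f1 [0.508  0.1953 0.033 ] jig [0.0515 0.247 ]
f2 [ 0.6023 -0.3111  0.033 ] jig [ 0.0506 -0.2681]
f3 [ 0.5764 -0.313   0.033 ] jig [ 0.0248 -0.2652]
f4 [0.4833 0.1893 0.033 ] jig [0.0261 0.2457]
grip [ 0.6575 -0.0342  0.14  ] jig [ 0.156  -0.0062]
s_l [ 0.5596 -0.2356  0.052 ] jig [ 0.0225 -0.1861]
s_fl [ 0.5104 -0.2353  0.052 ] jig [-0.0258 -0.1766]
s_bk [ 0.5169 -0.2713  0.052 ] jig [-0.0261 -0.2132]
[[-0.914 -0.001  0.406]
 [-0.406  0.002 -0.914]
 [-0.    -1.    -0.002]]
```

Call:
{"method": "jog_arm", "body": {
  "moves": [
    [0,0,0,0,0.12,0],
    [0,0,0,0,0.112,0],
    [-34,0,-19.4,0,0,0],
    [-34,0,-19.4,0,0,0],
    [-34,0,-19.4,0,0,0],
    [-34,0,-19.4,0,0,0],
    [-34,0,-19.4,0,0,0],
    [-34,0,-19.4,0,0,0],
    [-34,0,-19.4,0,0,0],
    [-34,0,-19.4,0,0,0],
    [-34,0,-19.4,0,0,0],
    [-34,0,-19.4,0,0,0]
  ],
  "grip": 0
}}

```text
t: 1.3
tool_pos: [0.5527, -0.3163, 0.2051]
tool_rot: [-0.199, 2.125, -2.124]
contact_force: [0.6, -0.5, 0.1]
opening: 0.0002
```

```bash
cat >> h.py <<'E'
o=np.array([.50307,-.05695]);yaw=.1859;ex=np.array([np.cos(yaw),np.sin(yaw)]);ey=np.array([-ex[1],ex[0]])
def st():
    s=ctrl.get_obs();p=s['tool_pos'];M=R.from_rotvec(s['tool_rot']).as_matrix();f=s['contact_force']
    print('t',round(s['t'],2),'jig mm',((p[:2]-o)@ex*1e3).round(1),((p[:2]-o)@ey*1e3).round(1),(p[2]*1e3).round(1),'F jig',(f[:2]@ex).round(1),(f[:2]@ey).round(1),f[2].round(1),'open',round(s['opening']*1e3,1),'tool in jig',(np.c_[[*ex,0],[*ey,0],[0,0,1]].T@M).round(3).tolist())
E
python3 -c "from h import *;st()"
```

```text
t 1.3 jig mm 0.9 -264.1 205.1 F jig 0.5 -0.6 0.1 open 0.2 tool in jig [[-1.0, -0.001, 0.0], [-0.0, 0.001, -1.0], [0.001, -1.0, -0.001]]
```

Call:
{"method": "jog_arm", "body": {
  "moves": [
    [0,35,0,0,0,0],
    [0,35,0,0,0,0],
    [0,35,0,0,0,0],
    [0,35,0,0,0,0],
    [0,17,0,0,0,0],
    [0,9,0,0,0,0],
    [0,0,0,0,0,0],
    [0,0,-5,0,0,0],
    [0,0,-5,0,0,0],
    [0,0,-3,0,0,0],
    [0,0,0,0,0,0]
  ]
}}

```text
t: 2.4
tool_pos: [0.5499, -0.3047, 0.0408]
tool_rot: [-0.197, 2.122, -2.124]
contact_force: [0.2, 0.7, -0.3]
opening: 0.0001
```

```bash
python3 -c "
from h import *;st()
for n in ('scene','top'): cv2.imwrite(f'pics/{n}2.png',ctrl.get_image(n)[...,::-1])
a=cv2.imread('pics/top2.png')[140:232,340:428];b=cv2.imread('pics/scene2.png')[195:255,200:300]
f=lambda i:cv2.resize(i,(400,400*i.shape[0]//i.shape[1]),interpolation=cv2.INTER_CUBIC)
a=f(a);b=f(b);c=np.zeros((max(a.shape[0],b.shape[0]),800,3),np.uint8);c[:a.shape[0],:400]=a;c[:b.shape[0],400:]=b;cv2.imwrite('pics/c2.png',c)"
```

```text
t 2.4 jig mm 0.3 -252.2 40.8 F jig 0.3 0.7 -0.3 open 0.1 tool in jig [[-1.0, 0.001, 0.0], [-0.0, -0.001, -1.0], [-0.001, -1.0, 0.001]]
```

View pics/c2.png

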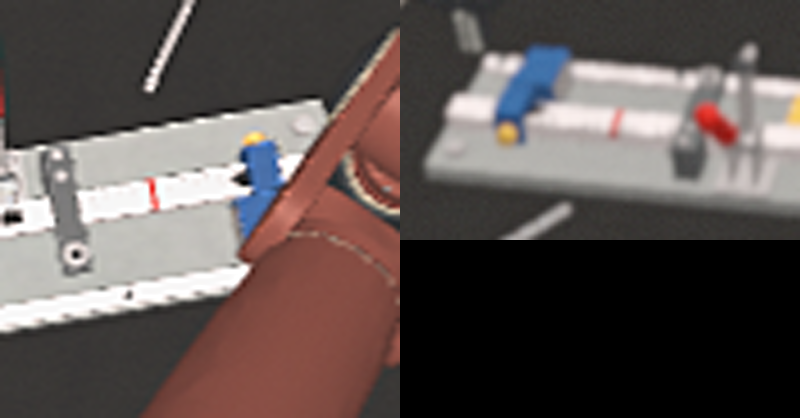

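The top half of the crop shows the pointer (241,178) and the tape (154,194), both clear of the arm. In the scene half, the fingertip (470,35) is just left of the blue block.

Call:
{"method": "jog_arm", "body": {
  "moves": [
    [0,0,-4,0,0,0],
    [0,0,-4,0,0,0],
    [0,0,-4,0,0,0],
    [0,0,-4,0,0,0],
    [0,0,-2,0,0,0],
    [0,0,-2,0,0,0],
    [0,0,0,0,0,0]
  ]
}}

```text
t: 3.2
tool_pos: [0.5458, -0.2851, 0.0397]
tool_rot: [-0.198, 2.124, -2.124]
contact_force: [-0.3, -0.5, 0.1]
opening: -0.0002
```

```bash
python3 -c "from h import *;st()"
```

```text
t 3.2 jig mm -0.2 -232.1 39.7 F jig -0.4 -0.5 0.1 open -0.2 tool in jig [[-1.0, -0.0, 0.0], [-0.0, 0.0, -1.0], [0.0, -1.0, -0.0]]
```

Call:
{"method": "jog_arm", "body": {
  "moves": [
    [0,0,-2,0,0,0],
    [0,0,-2,0,0,0],
    [0,0,-2,0,0,0],
    [0,0,-2,0,0,0],
    [0,0,-2,0,0,0],
    [0,0,0,0,0,0]
  ]
}}

```text
t: 3.8
tool_pos: [0.5439, -0.2752, 0.0396]
tool_rot: [-0.198, 2.124, -2.124]
contact_force: [-0.2, -0.0, 0.3]
opening: 0.0001
```

```bash
python3 -c "from h import *;st()"
```

```text
t 3.8 jig mm -0.2 -222.0 39.6 F jig -0.2 0.0 0.3 open 0.1 tool in jig [[-1.0, -0.0, 0.0], [-0.0, 0.0, -1.0], [0.0, -1.0, -0.0]]
```

Call:
{"method": "jog_arm", "body": {
  "moves": [
    [0,0,-2,0,0,0],
    [0,0,-2,0,0,0],
    [0,0,-1,0,0,0],
    [0,0,-1,0,0,0],
    [0,0,0,0,0,0]
  ]
}}

```text
t: 4.3
tool_pos: [0.5428, -0.2695, 0.0397]
tool_rot: [-0.198, 2.124, -2.124]
contact_force: [0.2, 0.7, 0.3]
opening: -0.0002
```

```bash
python3 -c "
from h import *;st()
im=ctrl.get_image('scene');cv2.imwrite('pics/s3.png',cv2.resize(im[185:255,195:305],None,fx=7,fy=7,interpolation=cv2.INTER_CUBIC)[...,::-1])
im=ctrl.get_image('top');cv2.imwrite('pics/t3.png',im[...,::-1])"
```

```text
t 4.3 jig mm -0.2 -216.2 39.7 F jig 0.3 0.6 0.3 open -0.2 tool in jig [[-1.0, -0.0, 0.0], [-0.0, 0.0, -1.0], [0.0, -1.0, -0.0]]
```

View pics/s3.png

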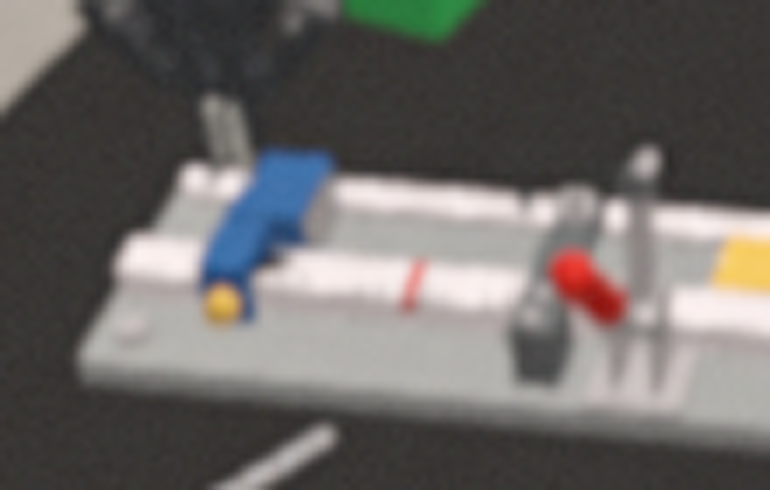

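The fingertip (235,165) is right beside the block's back edge (262,155). The pointer tip is near (283,258) and the tape at (414,285). I'll check this numerically.

```bash
python3 - <<'E'
from h import *
print('tcp pix',pix('scene',ctrl.get_obs()['tool_pos']))
def J(x,y,z): return [*(o+x*ex+y*ey),z]
for y in(-.2176,): print('stop back top corners', [pix('scene',J(x,y,.052)).round(1) for x in(-.0235,0,.0235)])
# pointer / tape profile along fence top: sample along jig y at several jig x, z=.034
ys=np.arange(-.2,-.1,.0005)
for f in('top0','top2','t3'):
    im=cv2.imread(f'pics/{f}.png').astype(np.float32)
    for x in (.033,.0385,.043):
        uv=np.array([pix('top',J(x,y,.034)) for y in ys],np.float32)
        pr=cv2.remap(im,uv[None,:,0],uv[None,:,1],cv2.INTER_LINEAR)[0]
        red=np.clip(pr[:,2]-pr[:,:2].mean(1)-20,0,None); m=(ys>-.14)
        t=(ys[m]*red[m]).sum()/red[m].sum()
        dk=pr[:,2]; hi=np.median(dk); k=[y for y,d in zip(ys,dk) if d<hi*.6 and y<t-.008]
        print(f,x,'tape',t*1e3,'dark front',max(k)*1e3 if k else None)
E
```

```text
tcp pix [230.26608359 212.32429214]
stop back top corners [array([231.7, 205.3]), array([229.3, 209.5]), array([226.8, 213.8])]
top0 0.033 tape -122.13770136402789 dark front -196.0
top0 0.0385 tape -121.69236412604413 dark front -186.5
top0 0.043 tape -122.03370737517362 dark front -188.0
top2 0.033 tape -122.12469992772698 dark front -196.0
top2 0.0385 tape -121.70010076955091 dark front -186.5
top2 0.043 tape -122.03233813176432 dark front -188.5
t3 0.033 tape -122.12344305740662 dark front -187.5
t3 0.0385 tape -121.69652257871904 dark front -186.5
t3 0.043 tape -122.02515626862531 dark front -188.0
```

```bash
cat >> h.py <<'E'
def J(x,y,z): return [*(o+x*ex+y*ey),z]
def prof(im,x,z,ys,cam='top'):
    uv=np.array([pix(cam,J(x,y,z)) for y in ys],np.float32)
    return cv2.remap(im.astype(np.float32),uv[None,:,0],uv[None,:,1],cv2.INTER_LINEAR)[0]
def edges(im,xs,z,cam='top',y0=-.25,y1=-.09): # blue block half-level edges, RGB
    ys=np.arange(y0,y1,.00025);out=[]
    for x in xs:
        p=prof(im,x,z,ys,cam);b=p[:,2]-p[:,0];h=(np.percentile(b,97)+np.median(b))/2
        k=ys[b>h]; out.append((k.min()*1e3,k.max()*1e3))
    return np.round(out,1)
E
python3 - <<'E'
from h import *
im=cv2.imread('pics/top0.png')[...,::-1]
print(edges(im,np.arange(-.02,.03,.005),.052))
ys=np.arange(-.2,-.16,.002)
for x in(.033,.036,.0385,.041,.044): print(x,prof(im,x,.035,ys).mean(1).round().astype(int))
E
```

```text
Traceback (most recent call last):
  File "h.py", line 29, in edges
    p=prof(im,x,z,ys,cam);b=p[:,2]-p[:,0];h=(np.percentile(b,97)+np.median(b))/2
  File "h.py", line 24, in prof
    uv=np.array([pix(cam,J(x,y,z)) for y in ys],np.float32)
                 ~~~^^^^^^^^^^^^^^
  File "h.py", line 10, in pix
    p=ctrl.camera_params(n);T=p['pose'];q=T[:3,:3].T@(np.asarray(X)-T[:3,3])
ValueError: time passes only in moves, steps and waits
```

```bash
sed -i 's/p=ctrl.camera_params(n)/p=CP(n)/' h.py; sed -i '3a from functools import lru_cache\nCP=lru_cache(None)(lambda n:ctrl.camera_params(n))' h.py
python3 - <<'E'
from h import *
im=cv2.imread('pics/top0.png')[...,::-1]
print(edges(im,np.arange(-.02,.03,.005),.052))
ys=np.arange(-.2,-.16,.002)
for x in(.033,.036,.0385,.041,.044): print(x,prof(im,x,.035,ys).mean(1).round().astype(int))
E
```

```text
[[-213.5 -180.5]
 [-213.7 -181.2]
 [-213.7 -180.7]
 [-214.  -181.7]
 [-216.2 -181.2]
 [-218.7 -180.7]
 [-218.5 -181. ]
 [-217.7 -181.2]
 [-218.2 -178.7]
 [-218.  -195. ]]
0.033 [118 123 137 158 184 215 242 255 255 254 252 251 250 249 248 248 248 248
 249 249 249]
0.036 [ 97  73  45  28  16  73 145 200 235 248 250 247 246 246 246 246 246 247
 247 247 247]
0.0385 [ 98  74  49  37  30  44  78 131 186 233 244 244 243 244 245 246 246 246
 246 247 246]
0.041 [ 99  74  53  47  47  53  74 105 154 214 234 247 243 242 244 246 247 246
 245 247 246]
0.044 [ 98  75  79 100 119 137 176 221 236 249 249 248 243 243 245 247 247 242
 241 245 245]
```

Call:
{"method": "jog_arm", "body": {
  "moves": [
    [0,0,-2,0,0,0],
    [0,0,-2,0,0,0],
    [0,0,-2,0,0,0],
    [0,0,0,0,0,0]
  ]
}}

```text
t: 4.8
tool_pos: [0.5416, -0.2634, 0.0397]
tool_rot: [-0.198, 2.124, -2.124]
contact_force: [0.2, 0.2, -0.4]
opening: 0.0002
```

```bash
python3 -c "from h import *;st()"
```

```text
t 4.8 jig mm -0.3 -210.0 39.7 F jig 0.2 0.1 -0.4 open 0.2 tool in jig [[-1.0, -0.0, 0.0], [-0.0, 0.0, -1.0], [0.0, -1.0, -0.0]]
```

```bash
python3 - <<'E'
from h import *
t=ctrl.get_image('top');s=ctrl.get_image('scene')
cv2.imwrite('pics/t4.png',t[...,::-1])
s0=cv2.imread('pics/scene0.png')[...,::-1]
for n,i in(('s0',s0),('now',s)): print(n,[(int(b[0]),b[1].round(2)) for b in blobs(i,(100,100,50),(125,255,255),(200,190,300,250),20)])
print(edges(t,[.025,.0275],.052))
ys=np.arange(-.2,-.16,.002)
for x in(.036,.0385): print(x,prof(t,x,.035,ys).mean(1).round().astype(int))
cv2.imwrite('pics/s4.png',cv2.resize(s[195:240,200:260],None,fx=12,fy=12,interpolation=cv2.INTER_CUBIC)[...,::-1])
E
```

```text
s0 [(180, array([232.61, 214.8 ]))]
now [(178, array([232.61, 214.94]))]
[[-217.2 -103. ]
 [-216.7  -90.2]]
0.036 [104 104 105 104 104  87  76  84 116 205 246 251 251 250 249 247 247 247
 247 247 247]
0.0385 [104 105 106  98  90  73  69  86 142 228 248 249 247 245 246 247 246 246
 246 247 246]
```

View pics/s4.png

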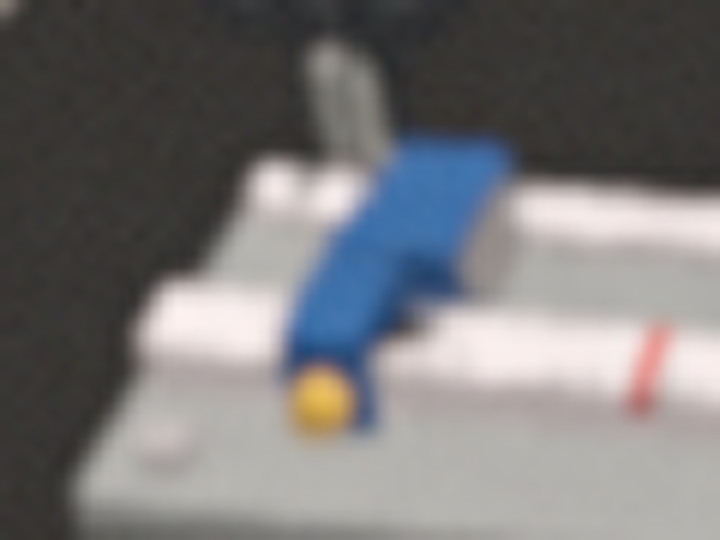

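The finger (360,150) is adjacent to the back edge of the block (about (375,174)), and the block has not moved yet. I'll keep creeping forward.

Call:
{"method": "jog_arm", "body": {
  "moves": [
    [0,0,-1,0,0,0],
    [0,0,-1,0,0,0],
    [0,0,-1,0,0,0],
    [0,0,0,0,0,0]
  ]
}}

```text
t: 5.3
tool_pos: [0.5411, -0.2606, 0.0397]
tool_rot: [-0.198, 2.124, -2.124]
contact_force: [-0.5, -0.1, 0.2]
opening: -0.0
```

Call:
{"method": "jog_arm", "body": {
  "moves": [
    [0,0,-1,0,0,0],
    [0,0,-1,0,0,0],
    [0,0,-1,0,0,0],
    [0,0,0,0,0,0]
  ]
}}

```text
t: 5.7
tool_pos: [0.5406, -0.2577, 0.0397]
tool_rot: [-0.198, 2.124, -2.124]
contact_force: [0.2, -0.7, 0.3]
opening: 0.0
```

```bash
python3 - <<'E'
from h import *
st()
t=ctrl.get_image('top');s=ctrl.get_image('scene')
print([(int(b[0]),b[1].round(2)) for b in blobs(s,(100,100,50),(125,255,255),(200,190,300,250),20)])
ys=np.arange(-.2,-.16,.002)
for x in(.036,.0385): print(x,prof(t,x,.035,ys).mean(1).round().astype(int))
E
```

```text
t 5.7 jig mm -0.2 -204.2 39.7 F jig 0.1 -0.7 0.3 open 0.0 tool in jig [[-1.0, -0.0, 0.0], [-0.0, 0.0, -1.0], [0.0, -1.0, -0.0]]
[(169, array([232.53, 215.35]))]
0.036 [106 105 104 104 104 104 105 107 101  82  94 123 181 255 254 254 251 249
 248 247 247]
0.0385 [104 104 104 105 105 105 100  91  88  82 128 179 216 254 252 251 249 247
 247 247 246]
```

```bash
python3 - <<'E'
from h import *
s=ctrl.get_image('scene');p=pix('scene',ctrl.get_obs()['tool_pos']);print(p,(p-[185,155])*8)
cv2.imwrite('pics/s5.png',cv2.resize(s[155:230,185:285],None,fx=8,fy=8,interpolation=cv2.INTER_CUBIC)[...,::-1])
E
```

```text
[233.6341936  212.62514033] [389.0735488  461.00112267]
```

View pics/s5.png

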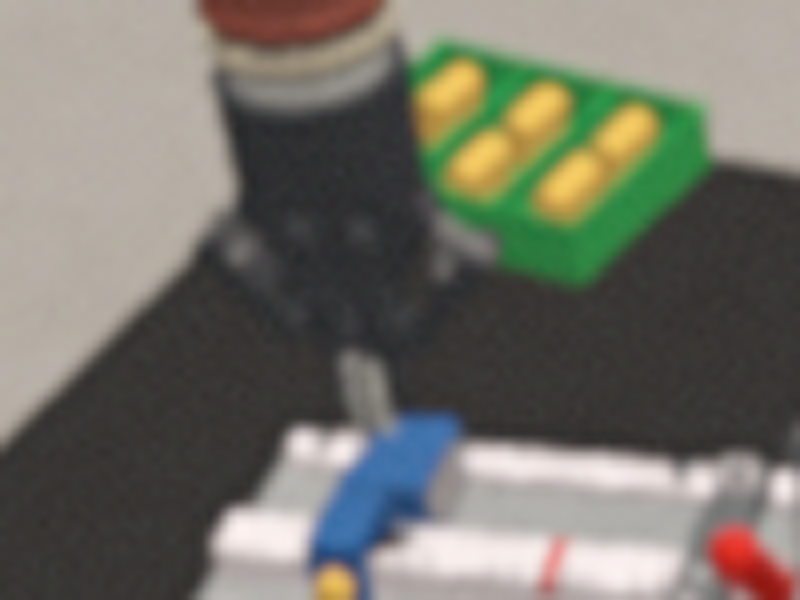

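The fingertip's visible end looks about 10 mm higher than the TCP should be, and it seems to cover the block's top. I'll back off, go lower, and check the tip height with it clear of the block.

Call:
{"method": "jog_arm", "body": {
  "moves": [
    [0,0,16,0,0,0],
    [0,0,16,0,0,0],
    [0,0,13,0,0,0],
    [0,6,0,0,0,0],
    [0,5,0,0,0,0],
    [0,4,0,0,0,0],
    [0,0,0,0,0,0]
  ]
}}

```text
t: 6.55
tool_pos: [0.548, -0.301, 0.0232]
tool_rot: [-0.2, 2.127, -2.123]
contact_force: [0.0, -0.5, -0.1]
opening: 0.0002
```

```bash
python3 - <<'E'
from h import *
st()
s=ctrl.get_image('scene');p=pix('scene',ctrl.get_obs()['tool_pos']);print(p,(p-[185,165])*10)
cv2.imwrite('pics/s6.png',cv2.resize(s[165:225,185:260],None,fx=10,fy=10,interpolation=cv2.INTER_CUBIC)[...,::-1])
for b in [J(-.0265,-.27,.015),J(-.0265,-.27,.023),J(.0265,-.27,.033),J(.0505,-.27,.033)]: print((pix('scene',b)-[185,165])*10)
E
```

```text
t 6.55 jig mm -0.9 -248.2 23.2 F jig -0.1 -0.5 -0.1 open 0.2 tool in jig [[-1.0, -0.002, 0.0], [-0.0, 0.002, -1.0], [0.002, -1.0, -0.002]]
[222.17380704 215.11420874] [371.73807042 501.14208739]
[344.80279289 469.51279711]
[340.58619734 451.46399669]
[276.35838504 524.02374458]
[248.44917836 569.17108484]
```

View pics/s6.png

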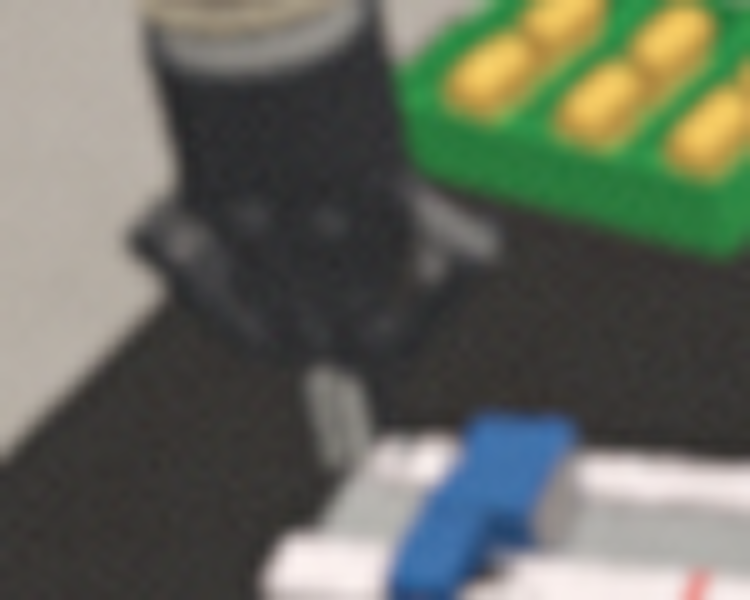

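The finger's end (345,465) and the jig's lane end (about (375,440)) disagree with my projections. I'll compare the two cameras on the same points: tape, plate corners and fence ends.

```bash
python3 - <<'E'
from h import *
s=cv2.imread('pics/scene0.png')[...,::-1];t=cv2.imread('pics/top0.png')[...,::-1]
# brass and red blobs in scene in jig area; also other bystanders
def rep(im,n,lo,hi,box,z,mn=6):
    for b in blobs(im,lo,hi,box,mn): print(n,int(b[0]),b[1].round(1),onplane(n,*b[1],z).round(4))
print('tape .033');rep(s,'scene',(0,90,90),(8,255,255),(245,205,300,245),.033);print(cp(544,202,.033))
print('brass lane .027');rep(s,'scene',(15,90,120),(32,255,255),(290,205,370,240),.027,20);rep(t,'top',(15,70,120),(32,255,255),(270,185,350,232),.027,100)
print('loose plates');rep(s,'scene',(15,90,120),(32,255,255),(290,180,400,310),.01,40);rep(t,'top',(15,70,120),(32,255,255),(255,110,310,290),.01,100)
print('bottle cap .13');rep(s,'scene',(0,90,90),(8,255,255),(395,255,430,280),.13);rep(t,'top',(0,90,90),(8,255,255),(205,130,240,165),.13)
print('base'); print('fwd scene base', pix('scene',[0,0,0]), pix('top',[0,0,0]))
E
```

```text
tape .033
scene 73 [278.2 225.6] [ 0.5466 -0.0891  0.033 ]
[ 0.56356871 -0.17013216  0.033     ]
brass lane .027
scene 439 [327.2 224.5] [0.4838 0.0577 0.027 ]
top 788 [309.2 204.9] [0.482  0.0537 0.027 ]
loose plates
scene 329 [383.8 204.1] [0.2945 0.2028 0.01  ]
scene 439 [327.2 224.5] [0.4649 0.0506 0.01  ]
scene 661 [316.3 284.1] [0.7201 0.1095 0.01  ]
top 430 [295.8 142.9] [0.7092 0.1068 0.01  ]
top 398 [295.2 207.1] [0.4753 0.1036 0.01  ]
top 475 [266.2 262.9] [0.2781 0.2    0.01  ]
bottle cap .13
scene 113 [412.3 267.2] [0.6869 0.3591 0.13  ]
top 41 [218.5 140. ] [0.6819 0.358  0.13  ]
base
fwd scene base [352.86908849 157.47068744] [322.52951647 346.15273271]
```

```bash
python3 - <<'E'
from h import *
s=cv2.imread('pics/scene0.png').copy();t=cv2.imread('pics/top0.png').copy()
T=np.array([.2534,-.5707,.2046])
def crop(im,n,x,y,w,h,k,pts):
    c=cv2.resize(im[y:y+h,x:x+w],None,fx=k,fy=k,interpolation=cv2.INTER_CUBIC)
    for p in pts:
        q=((pix(n,p)-[x,y]+.5)*k).astype(int); cv2.circle(c,tuple(map(int,q)),2,(0,255,0),-1)
    return c
a=crop(s,'scene',150,50,80,75,5,[T+[0,0,h] for h in(-.0,.013,.073,.15)])
b=crop(t,'top',535,240,80,60,5,[T+[0,0,h] for h in(0,.1,.2,.3)])
d=crop(s,'scene',310,90,80,60,5,[np.array([0,0,h]) for h in(0,.1,.2)])
e=np.zeros((700,800,3),np.uint8)[:600]
e[:375,:400]=a;e[:300,400:]=b;e[300:600,400:]=d
cv2.imwrite('pics/cmp.png',e)
E
```

```text
(no output)
```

View pics/cmp.png

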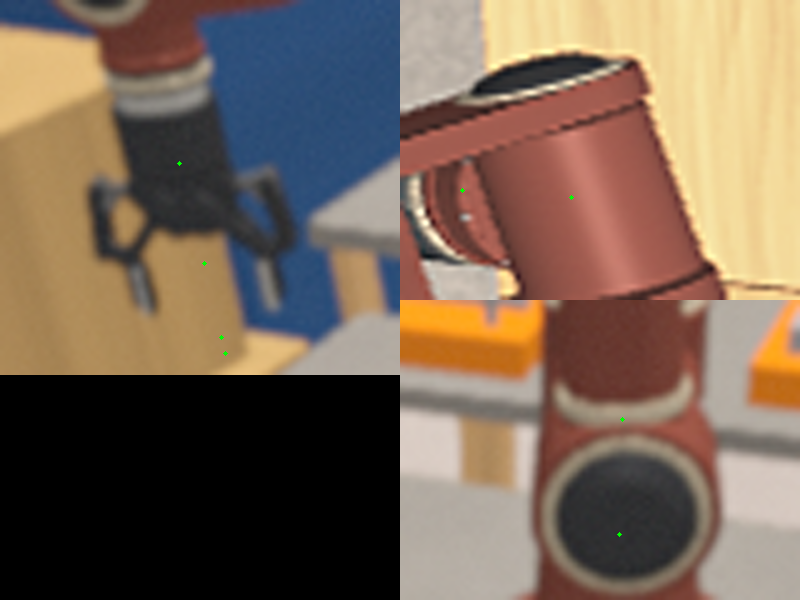

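The finger is seen about 3 px off its projection, while the jig agrees between the two cameras to about 1 px. I'll test the tool's z offset by touching down on the bed (15 mm) gently.

Call:
{"method": "jog_arm", "body": {
  "moves": [
    [0,1.5,0,0,0,0],
    [0,1.5,0,0,0,0],
    [0,1.5,0,0,0,0],
    [0,1.5,0,0,0,0],
    [0,0,0,0,0,0]
  ]
}}

```text
t: 7.1
tool_pos: [0.5488, -0.3019, 0.0184]
tool_rot: [-0.198, 2.124, -2.124]
contact_force: [0.6, -0.0, -0.4]
opening: 0.0002
```

Call:
{"method": "jog_arm", "body": {
  "moves": [
    [0,1,0,0,0,0],
    [0,1,0,0,0,0],
    [0,0,0,0,0,0]
  ]
}}

```text
t: 7.4
tool_pos: [0.5488, -0.302, 0.0165]
tool_rot: [-0.198, 2.124, -2.124]
contact_force: [0.9, 0.5, -0.2]
opening: -0.0002
```

Call:
{"method": "jog_arm", "body": {
  "moves": [
    [0,1,0,0,0,0],
    [0,0,0,0,0,0]
  ]
}}

```text
t: 7.6
tool_pos: [0.5488, -0.302, 0.0156]
tool_rot: [-0.198, 2.124, -2.124]
contact_force: [-0.0, 0.1, 0.5]
opening: -0.0003
```

Call:
{"method": "jog_arm", "body": {
  "moves": [
    [0,1,0,0,0,0],
    [0,1,0,0,0,0],
    [0,0,0,0,0,0]
  ]
}}

```text
t: 7.9
tool_pos: [0.5488, -0.3019, 0.0135]
tool_rot: [-0.198, 2.124, -2.124]
contact_force: [-0.8, 0.3, 0.2]
opening: -0.0001
```

Call:
{"method": "jog_arm", "body": {
  "moves": [
    [0,1,0,0,0,0],
    [0,1,0,0,0,0],
    [0,0,0,0,0,0]
  ]
}}

```text
t: 8.2
tool_pos: [0.5488, -0.3019, 0.0115]
tool_rot: [-0.198, 2.124, -2.124]
contact_force: [0.4, 1.0, 0.6]
opening: 0.0002
```

Call:
{"method": "jog_arm", "body": {
  "moves": [
    [0,1,0,0,0,0],
    [0,1,0,0,0,0],
    [0,0,0,0,0,0]
  ]
}}

```text
t: 8.5
tool_pos: [0.5488, -0.3019, 0.0095]
tool_rot: [-0.198, 2.124, -2.124]
contact_force: [0.1, 0.2, 0.0]
opening: 0.0004
```

Call:
{"method": "jog_arm", "body": {
  "moves": [
    [0,1,0,0,0,0],
    [0,1,0,0,0,0],
    [0,0,0,0,0,0]
  ]
}}

```text
t: 8.8
tool_pos: [0.5488, -0.3019, 0.0075]
tool_rot: [-0.198, 2.124, -2.124]
contact_force: [-0.1, -0.7, -0.8]
opening: -0.0002
```

Call:
{"method": "jog_arm", "body": {
  "moves": [
    [0,1,0,0,0,0],
    [0,1,0,0,0,0],
    [0,0,0,0,0,0]
  ]
}}

```text
t: 9.1
tool_pos: [0.5488, -0.3019, 0.0055]
tool_rot: [-0.198, 2.124, -2.124]
contact_force: [0.8, -0.5, -0.3]
opening: 0.0001
```

Call:
{"method": "jog_arm", "body": {
  "moves": [
    [0,1,0,0,0,0],
    [0,1,0,0,0,0],
    [0,0,0,0,0,0]
  ]
}}

```text
t: 9.4
tool_pos: [0.5488, -0.3019, 0.0035]
tool_rot: [-0.198, 2.124, -2.124]
contact_force: [0.2, -0.2, -0.4]
opening: 0.0001
```

```bash
python3 - <<'E'
from h import *
st()
s=ctrl.get_image('scene');t=ctrl.get_image('top')
a=cv2.resize(s[165:225,185:260],(600,480),interpolation=cv2.INTER_CUBIC)
p=pix('scene',ctrl.get_obs()['tool_pos']);print(p,(p-[185,165])*8)
cv2.imwrite('pics/s7.png',a[...,::-1])
E
```

```text
t 9.4 jig mm -0.3 -249.2 3.5 F jig 0.1 -0.2 -0.4 open 0.1 tool in jig [[-1.0, -0.0, -0.0], [0.0, 0.0, -1.0], [0.0, -1.0, -0.0]]
[222.93313066 219.70436611] [303.46504524 437.63492887]
```

View pics/s7.png

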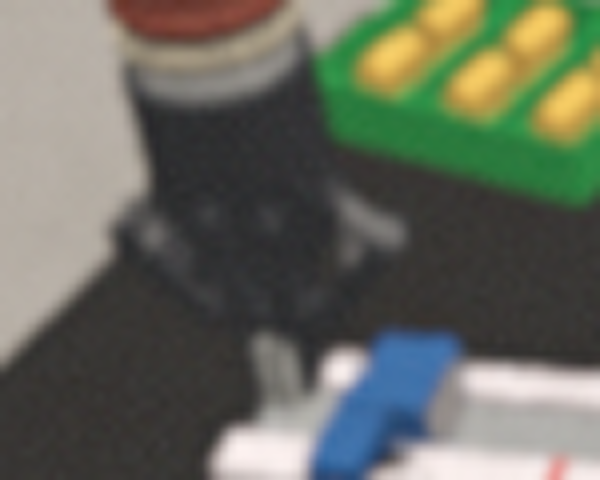

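The tip is at (288,405), low over the lane's end, and still not touching. I'll continue down gently.

Call:
{"method": "jog_arm", "body": {
  "moves": [
    [0,1,0,0,0,0],
    [0,1,0,0,0,0],
    [0,0,0,0,0,0]
  ]
}}

```text
t: 9.8
tool_pos: [0.5488, -0.302, 0.0015]
tool_rot: [-0.198, 2.124, -2.124]
contact_force: [-0.2, 0.6, -0.5]
opening: -0.0
```

Call:
{"method": "jog_arm", "body": {
  "moves": [
    [0,1,0,0,0,0],
    [0,0,0,0,0,0]
  ]
}}

```text
t: 10.0
tool_pos: [0.5488, -0.302, 0.0005]
tool_rot: [-0.198, 2.124, -2.124]
contact_force: [0.1, -0.6, -0.7]
opening: -0.0002
```

Call:
{"method": "jog_arm", "body": {
  "moves": [
    [0,1,0,0,0,0],
    [0,0,0,0,0,0]
  ]
}}

```text
t: 10.2
tool_pos: [0.5488, -0.302, -0.0005]
tool_rot: [-0.198, 2.124, -2.124]
contact_force: [-0.4, -0.6, 0.7]
opening: -0.0
```

Call:
{"method": "jog_arm", "body": {
  "moves": [
    [0,1,0,0,0,0],
    [0,0,0,0,0,0]
  ]
}}

```text
t: 10.4
tool_pos: [0.5489, -0.302, -0.0015]
tool_rot: [-0.198, 2.124, -2.124]
contact_force: [0.5, -0.0, 0.5]
opening: 0.0002
```

The reported z is negative with no contact, so the reported TCP height is offset from the real fingertip. I'll carry on until it touches.

Call:
{"method": "jog_arm", "body": {
  "moves": [
    [0,1,0,0,0,0],
    [0,1,0,0,0,0],
    [0,0,0,0,0,0]
  ]
}}

```text
t: 10.7
tool_pos: [0.5488, -0.3019, -0.0035]
tool_rot: [-0.198, 2.124, -2.124]
contact_force: [-0.6, 0.2, -0.3]
opening: 0.0003
```

Call:
{"method": "jog_arm", "body": {
  "moves": [
    [0,1,0,0,0,0],
    [0,1,0,0,0,0],
    [0,0,0,0,0,0]
  ]
}}

```text
t: 11.0
tool_pos: [0.5488, -0.3019, -0.0055]
tool_rot: [-0.198, 2.124, -2.124]
contact_force: [0.3, 0.3, -0.4]
opening: -0.0001
```

Call:
{"method": "jog_arm", "body": {
  "moves": [
    [0,1,0,0,0,0],
    [0,1,0,0,0,0],
    [0,0,0,0,0,0]
  ]
}}

```text
t: 11.3
tool_pos: [0.5488, -0.3019, -0.0075]
tool_rot: [-0.198, 2.124, -2.124]
contact_force: [0.1, -0.4, -0.9]
opening: -0.0004
```

Call:
{"method": "jog_arm", "body": {
  "moves": [
    [0,1.5,0,0,0,0],
    [0,1.5,0,0,0,0],
    [0,0,0,0,0,0]
  ]
}}

```text
t: 11.6
tool_pos: [0.549, -0.3021, -0.0103]
tool_rot: [-0.198, 2.124, -2.124]
contact_force: [0.1, -0.1, 0.1]
opening: -0.0003
```

Call:
{"method": "jog_arm", "body": {
  "moves": [
    [0,1.5,0,0,0,0],
    [0,1.5,0,0,0,0],
    [0,0,0,0,0,0]
  ]
}}

```text
t: 11.9
tool_pos: [0.5491, -0.3022, -0.0106]
tool_rot: [-0.199, 2.125, -2.124]
contact_force: [-6.1, 4.1, 14.1]
opening: 0.0003
```

```bash
python3 - <<'E'
from h import *
st()
s=ctrl.get_image('scene')
# difference to scene0 column-wise: lowest changed rows near the tip
s0=cv2.imread('pics/scene0.png')[...,::-1]
d=(np.abs(s.astype(int)-s0).sum(2)>60)
for r in range(198,224): 
    c=np.where(d[r,205:240])[0]+205; print(r,c.min() if len(c) else None,c.max() if len(c) else None,len(c))
print(pix('scene',ctrl.get_obs()['tool_pos']))
cv2.imwrite('pics/s8.png',s[...,::-1])
E
```

```text
t 11.9 jig mm -0.1 -249.5 -10.6 F jig -5.3 5.1 14.1 open 0.3 tool in jig [[-1.0, -0.001, 0.0], [-0.0, 0.001, -1.0], [0.001, -1.0, -0.001]]
198 205 235 10
199 205 235 8
200 228 230 3
201 229 229 1
202 None None 0
203 None None 0
204 None None 0
205 None None 0
206 None None 0
207 None None 0
208 221 227 7
209 220 226 7
210 217 225 9
211 217 225 8
212 217 225 9
213 217 226 9
214 219 226 8
215 218 226 9
216 217 226 10
217 218 225 8
218 220 225 6
219 None None 0
220 None None 0
221 None None 0
222 None None 0
223 None None 0
[223.60067085 222.89136579]
```

Contact came at reported z = −10.4 on the 15 mm bed, so the real tip is about 25.5 mm higher than reported. This explains the camera offsets exactly (rows and columns) and why I passed over the block. True z = reported + 25.5. I'll rise to a true height of about 36 mm.

Call:
{"method": "jog_arm", "body": {
  "moves": [
    [0,-6,0,0,0,0],
    [0,-9,0,0,0,0],
    [0,-9,0,0,0,0],
    [0,0,0,0,0,0],
    [0,0,-4,0,0,0],
    [0,0,-4,0,0,0],
    [0,0,-4,0,0,0],
    [0,0,-4,0,0,0],
    [0,0,-2,0,0,0],
    [0,0,0,0,0,0]
  ]
}}

```text
t: 12.95
tool_pos: [0.5456, -0.2855, 0.0104]
tool_rot: [-0.198, 2.12, -2.127]
contact_force: [0.8, -5.6, -3.3]
opening: 0.0001
```

Call:
{"method": "jog_arm", "body": {
  "moves": [
    [0,0,-2,0,0,0],
    [0,0,-2,0,0,0],
    [0,0,0,0,0,0]
  ]
}}

```text
t: 13.25
tool_pos: [0.545, -0.2826, 0.0105]
tool_rot: [-0.197, 2.118, -2.129]
contact_force: [2.2, -7.5, -5.2]
opening: 0.0002
```

Call:
{"method": "jog_arm", "body": {
  "moves": [
    [0,0,-2,0,0,0],
    [0,0,-2,0,0,0],
    [0,0,0,0,0,0]
  ]
}}

```text
t: 13.55
tool_pos: [0.5443, -0.2787, 0.0105]
tool_rot: [-0.197, 2.118, -2.129]
contact_force: [1.6, -7.3, -4.3]
opening: -0.0002
```

```bash
python3 -c "from h import *;st()"
```

```text
t 13.55 jig mm -0.4 -225.6 10.5 F jig 0.2 -7.5 -4.3 open -0.2 tool in jig [[-1.0, 0.0, -0.0], [0.0, -0.005, -1.0], [-0.0, -1.0, 0.005]]
```

Call:
{"method": "jog_arm", "body": {
  "moves": [
    [0,0,-3,0,0,0],
    [0,0,-3,0,0,0],
    [0,0,-3,0,0,0],
    [0,0,-3,0,0,0],
    [0,0,-3,0,0,0],
    [0,0,-3,0,0,0],
    [0,0,-3,0,0,0],
    [0,0,-3,0,0,0],
    [0,0,-3,0,0,0],
    [0,0,-2,0,0,0],
    [0,0,-1,0,0,0],
    [0,0,0,0,0,0]
  ]
}}

```text
t: 14.75
tool_pos: [0.5388, -0.2493, 0.0105]
tool_rot: [-0.197, 2.118, -2.129]
contact_force: [2.4, -8.7, -4.9]
opening: 0.0002
```

```bash
python3 - <<'E'
from h import *
st()
t=ctrl.get_image('top');s=ctrl.get_image('scene');s0=cv2.imread('pics/scene0.png')[...,::-1];t0=cv2.imread('pics/top0.png')[...,::-1]
cv2.imwrite('pics/t9.png',t[...,::-1]);cv2.imwrite('pics/s9.png',s[...,::-1])
ys=np.arange(-.19,-.10,.003)
for x in(.036,.041): print(x,prof(t,x,.035,ys).astype(int).tolist()[:30] if x<.04 else prof(t,x,.035,ys).mean(1).astype(int))
# yellow knob in both, + blue face edge in scene
for n,i in(('s0',s0),('s',s)):
    print(n,[(int(b[0]),b[1].round(2),onplane('scene',*b[1],.03).round(4)) for b in blobs(i,(15,90,100),(32,255,255),(215,215,275,245),4)])
    print(edges(i,[-.02,-.01,0,.01,.02],.052,'scene'))
print(edges(t0,[-.02,0,.02],.052))
E
```

```text
t 14.75 jig mm -0.5 -195.6 10.5 F jig 0.8 -9.0 -4.9 open 0.2 tool in jig [[-1.0, 0.0, 0.0], [-0.0, -0.005, -1.0], [-0.0, -1.0, 0.005]]
0.036 [[145, 83, 73], [153, 87, 76], [149, 85, 74], [149, 85, 74], [149, 85, 74], [153, 86, 74], [146, 81, 67], [129, 72, 61], [100, 66, 69], [67, 74, 107], [43, 59, 83], [32, 36, 41], [46, 43, 42], [115, 106, 104], [221, 208, 206], [254, 254, 254], [251, 251, 251], [249, 248, 248], [247, 246, 246], [247, 247, 247], [247, 251, 251], [244, 240, 240], [239, 163, 160], [243, 136, 129], [246, 216, 213], [247, 251, 251], [247, 249, 249], [247, 246, 246], [247, 246, 246], [247, 247, 246]]
0.041 [102 102 102 103 102  96  81  93 111 111  80  40  38  86 139 201 248 247
 242 244 249 241 199 131 241 250 248 245 244 246]
s0 [(20, array([226.1 , 228.05]), array([ 0.6096, -0.2472,  0.03  ]))]
[[-214.5 -180. ]
 [-214.5 -177.5]
 [-212.  -178.5]
 [-212.  -178.7]
 [-213.5 -178.5]]
s [(21, array([237., 229.]), array([ 0.6022, -0.2108,  0.03  ]))]
[[-178.2 -142.5]
 [-177.7 -141. ]
 [-177.2 -142.2]
 [-181.5 -142.2]
 [-180.5 -142.2]]
[[-213.5 -180.5]
 [-216.2 -181.2]
 [-218.2 -178.7]]
```

```bash
cat >> h.py <<'E'
def tape(im,cam,xs=(.029,.033,.037,.041,.045,.048)):
    ys=np.arange(-.138,-.105,.00025);o_=[]
    for x in xs:
        p=prof(im,x,.033,ys,cam);r=np.clip(p[:,0]-p[:,1:].mean(1)-15,0,None);o_.append((ys*r).sum()/r.sum()*1e3)
    return np.round(o_,1)
E
python3 - <<'E'
from h import *
rd=lambda f:cv2.imread(f'pics/{f}.png')[...,::-1]
for f,c in(('scene0','scene'),('s9','scene'),('top0','top'),('t9','top')): print(f,tape(rd(f),c))
xs=np.arange(-.02,.016,.004)
for f,c in(('scene0','scene'),('s9','scene'),('top0','top'),('t9','top')): print(f,edges(rd(f),xs,.052,c)[:,1])
# pointer half-level fronts in both, fine, several x
ys=np.arange(-.2,-.128,.0005)
for f in('top0','t9'):
    out=[]
    for x in np.arange(.03,.05,.002):
        g=prof(rd(f),x,.035,ys).mean(1);k=ys[g<190];out.append(k.max()*1e3)
    print(f,np.round(out,1))
E
```

```text
scene0 [-122.3 -121.8 -121.3 -121.1 -120.7 -120.3]
s9 [-122.3 -121.7 -121.3 -121.  -120.7 -120.3]
top0 [-122.2 -122.3 -122.  -121.9 -122.5 -122.4]
t9 [-122.2 -122.3 -122.  -121.9 -122.5 -122.4]
scene0 [-180.  -178.7 -177.7 -177.2 -178.  -178.5 -178.7 -178.7 -178.7]
s9 [-142.5 -141.2 -140.7 -141.2 -141.7 -142.2 -142.2 -142.2 -142.2]
top0 [-180.5 -181.5 -180.7 -181.  -181.7 -181.2 -181.  -180.7 -181.5]
t9 [-90.2 -90.2 -90.2 -90.2 -90.2 -90.2 -90.2 -90.2 -90.2]
top0 [-196.5 -196.  -189.  -186.5 -184.5 -183.  -184.  -187.5 -193.  -195.5
 -196. ]
t9 [-159.5 -155.5 -150.5 -149.  -146.5 -145.  -148.  -151.  -154.  -160.
 -141. ]
```

Call:
{"method": "jog_arm", "body": {
  "moves": [
    [0,0,-3,0,0,0],
    [0,0,-3,0,0,0],
    [0,0,-3,0,0,0],
    [0,0,-3,0,0,0],
    [0,0,-2,0,0,0],
    [0,0,-2,0,0,0],
    [0,0,-1,0,0,0],
    [0,0,0,0,0,0]
  ]
}}

```text
t: 15.65
tool_pos: [0.5356, -0.2325, 0.0105]
tool_rot: [-0.197, 2.118, -2.129]
contact_force: [1.4, -8.9, -5.4]
opening: -0.0003
```

```bash
cat > m.py <<'E'
from h import *
import sys
k=sys.argv[1]
st()
t=ctrl.get_image('top');s=ctrl.get_image('scene')
cv2.imwrite(f'pics/t{k}.png',t[...,::-1]);cv2.imwrite(f'pics/s{k}.png',s[...,::-1])
xs=np.arange(-.02,.016,.004)
e=edges(s,xs,.052,'scene')[:,1];print('scene face',e,'mean',e.mean(),'(start -178.5, tape -121.3)')
ys=np.arange(-.2,-.1,.0005);out=[]
for x in np.arange(.03,.05,.002):
    g=prof(t,x,.035,ys)[:,0];q=ys[g<175];out.append(q.max()*1e3 if len(q) else 0)
print('top pointer R<175',np.round(out,1))
E
python3 m.py 10; python3 - <<'E'
from h import *
t=cv2.imread('pics/top0.png')[...,::-1];ys=np.arange(-.2,-.1,.0005)
print([round(ys[prof(t,x,.035,ys)[:,0]<175].max()*1e3,1) for x in np.arange(.03,.05,.002)])
E
```

```text
t 15.65 jig mm -0.5 -178.6 10.5 F jig -0.3 -9.0 -5.4 open -0.3 tool in jig [[-1.0, 0.0, 0.0], [-0.0, -0.005, -1.0], [-0.0, -1.0, 0.005]]
scene face [-127.  -125.2 -124.7 -124.7 -125.  -125.2 -125.2 -125.2 -125.5] mean -125.30000000000001 (start -178.5, tape -121.3)
top pointer R<175 [-141.5 -138.5 -136.5 -133.  -128.5 -128.5 -132.5 -137.  -140.  -142.5
 -139.5]
[np.float64(-197.0), np.float64(-196.5), np.float64(-189.5), np.float64(-187.5), np.float64(-185.5), np.float64(-184.0), np.float64(-185.0), np.float64(-188.5), np.float64(-194.5), np.float64(-196.0), np.float64(-196.0)]
```

Call:
{"method": "jog_arm", "body": {
  "moves": [
    [0,0,-1,0,0,0],
    [0,0,-1,0,0,0],
    [0,0,-1,0,0,0],
    [0,0,-1,0,0,0],
    [0,0,0,0,0,0]
  ]
}}

```text
t: 16.25
tool_pos: [0.5349, -0.2287, 0.0105]
tool_rot: [-0.197, 2.118, -2.129]
contact_force: [0.7, -8.4, -5.0]
opening: -0.0001
```

```bash
python3 m.py 11; python3 - <<'E'
import cv2,numpy as np
t=cv2.imread('pics/t11.png')[165:200,355:405];s=cv2.imread('pics/s11.png')[195:240,225:285]
e=np.zeros((600,800,3),np.uint8)
a=cv2.resize(t,None,fx=8,fy=8,interpolation=cv2.INTER_CUBIC);b=cv2.resize(s,None,fx=7,fy=7,interpolation=cv2.INTER_CUBIC)
e[:280,:400]=a;e[280:595,:420]=b;cv2.imwrite('pics/c11.png',e)
E
```

```text
t 16.25 jig mm -0.5 -174.6 10.5 F jig -0.9 -8.4 -5.0 open -0.1 tool in jig [[-1.0, 0.0, 0.0], [-0.0, -0.005, -1.0], [-0.0, -1.0, 0.005]]
scene face [-123.2 -121.5 -121.5 -121.5 -121.5 -121.7 -121.5 -121.5 -121.5] mean -121.71111111111112 (start -178.5, tape -121.3)
top pointer R<175 [-138.  -135.  -129.  -127.  -125.5 -125.  -127.  -130.5 -134.  -139.
 -137. ]
```

View pics/c11.png

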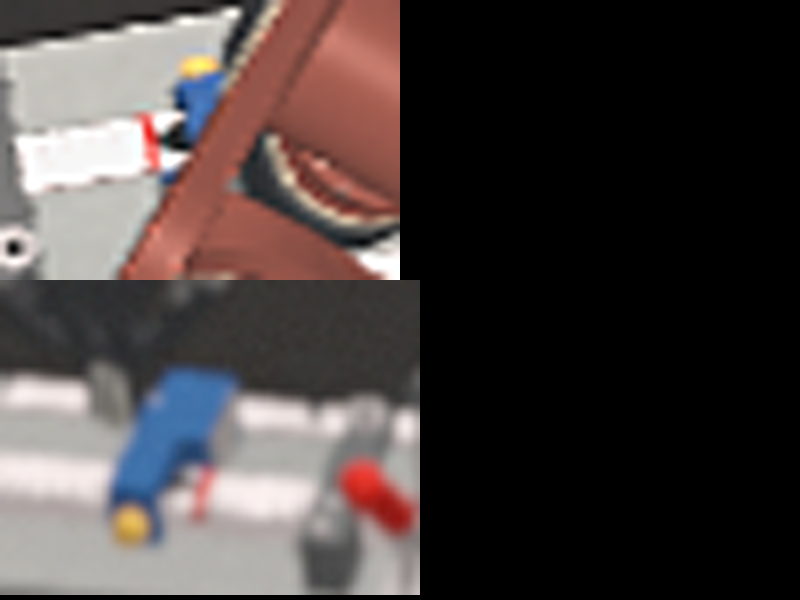

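The top half shows the pointer tip (155,130) at the tape (150,130). The scene half shows the same, with the pointer's dark tip against the tape. Numbers: scene remaining +0.4 mm, top flank shift about 59.5 against the 58.9 needed, so within ±1 mm. I'll retract and recheck without occlusion.

Call:
{"method": "jog_arm", "body": {
  "moves": [
    [0,0,5,0,0,0],
    [0,0,10,0,0,0],
    [0,0,10,0,0,0],
    [0,-35,0,0,0,0],
    [0,-40,0,0,0,0],
    [0,-45,0,0,0,0],
    [0,-45,0,0,0,0],
    [0,0,0,0,0,0]
  ]
}}

```text
t: 17.15
tool_pos: [0.5436, -0.2539, 0.1852]
tool_rot: [-0.184, 2.109, -2.128]
contact_force: [0.8, 0.2, 0.4]
opening: -0.0
```

Call:
{"method": "jog_arm", "body": {
  "moves": [
    [0,0,-44,0,0,0],
    [0,0,-44,0,0,0],
    [0,0,-44,0,0,0],
    [0,0,-44,0,0,0],
    [0,0,-44,0,0,0],
    [0,0,-44,0,0,0],
    [0,0,-44,0,0,0],
    [0,0,-44,0,0,0],
    [0,0,-44,0,0,0],
    [0,0,-44,0,0,0],
    [0,0,-20,0,0,0],
    [0,0,0,0,0,0]
  ]
}}

```text
t: 18.35
tool_pos: [0.4538, 0.2032, 0.1755]
tool_rot: [-0.203, 2.123, -2.121]
contact_force: [0.4, -0.4, 0.1]
opening: 0.0
```

```bash
python3 m.py 12; python3 - <<'E'
from h import *
xs=np.arange(-.02,.016,.004)
t=cv2.imread('pics/t12.png')[...,::-1];t0=cv2.imread('pics/top0.png')[...,::-1]
for i in(t0,t): print('top face',edges(i,xs,.052).T, tape(i,'top'))
ys=np.arange(.15,.25,.0005)
for i in (t,): # plate push end, top at .027
    for x in(-.015,-.005,.005,.015):
        p=prof(i,x,.027,ys);b=p[:,0]-p[:,2];print(x,ys[b>(b[:40].mean()+b[-20:].mean())/2].max())
ys=np.arange(-.05,.06,.0005)
for x in(-.015,-.005,.005):
    p=prof(t0,x,.027,ys);b=p[:,0]-p[:,2];print('stop end',ys[b>(b[-20:].mean()+b[:20].mean())/2].min())
E
```

```text
t 18.35 jig mm -0.3 264.7 175.5 F jig 0.3 -0.5 0.1 open 0.0 tool in jig [[-1.0, -0.0, 0.004], [-0.004, 0.001, -1.0], [0.0, -1.0, -0.001]]
scene face [-123.2 -121.5 -121.5 -121.2 -121.5 -121.5 -121.5 -121.5 -121.5] mean -121.65555555555557 (start -178.5, tape -121.3)
top pointer R<175 [-139.  -136.5 -129.  -127.  -125.5 -125.  -127.  -130.5 -134.  -139.
 -137. ]
top face [[-213.5 -213.7 -213.7 -213.5 -214.2 -216.2 -218.7 -218.5 -218.5]
 [-180.5 -181.5 -180.7 -181.  -181.7 -181.2 -181.  -180.7 -181.5]] [-122.2 -122.3 -122.  -121.9 -122.5 -122.4]
top face [[-156.7 -156.2 -156.  -155.7 -156.5 -159.5 -161.7 -160.7 -160.5]
 [-122.7 -123.2 -123.2 -123.2 -123.2 -123.2 -123.2 -123.  -123.2]] [-122.1 -122.3 -122.8 -123.  -122.9 -122.4]
-0.015 0.21300000000000005
-0.005 0.24950000000000008
0.005 0.24950000000000008
0.015 0.21350000000000005
stop end 0.014500000000000055
stop end 0.014000000000000054
stop end 0.014500000000000055
```

The unobstructed check gives face at −123.1 and tape at −122.3 in top, and −121.65 against −121.3 in scene. So the pointer is about 0.5 mm short of the middle, on the tape. Next I'll lower behind the plate, tip true 19 mm (reported −6.5).

Call:
{"method": "jog_arm", "body": {
  "moves": [
    [0,40,0,0,0,0],
    [0,40,0,0,0,0],
    [0,40,0,0,0,0],
    [0,35,0,0,0,0],
    [0,17,0,0,0,0],
    [0,6,0,0,0,0],
    [0,3,0,0,0,0],
    [0,0,0,0,0,0],
    [0,0,0,0,0,0]
  ]
}}

```text
t: 19.35
tool_pos: [0.4558, 0.2012, -0.0038]
tool_rot: [-0.194, 2.123, -2.123]
contact_force: [-0.1, -0.2, 0.1]
opening: 0.0001
```

```bash
python3 -c "from h import *;st()"
```

```text
t 19.35 jig mm 1.3 262.5 -3.8 F jig -0.1 -0.2 0.1 open 0.1 tool in jig [[-1.0, 0.003, -0.0], [0.0, 0.0, -1.0], [-0.003, -1.0, -0.0]]
```

Call:
{"method": "jog_arm", "body": {
  "moves": [
    [1,2.5,0,0,0,0],
    [0,0,5,0,0,0],
    [0,0,5,0,0,0],
    [0,0,5,0,0,0],
    [0,0,5,0,0,0],
    [0,0,4,0,0,0],
    [0,0,4,0,0,0],
    [0,0,4,0,0,0],
    [0,0,4,0,0,0],
    [0,0,4,0,0,0],
    [0,0,0,0,0,0]
  ]
}}

```text
t: 20.45
tool_pos: [0.4608, 0.1613, -0.0078]
tool_rot: [-0.198, 2.124, -2.124]
contact_force: [-0.9, 0.3, 1.0]
opening: 0.0001
```

```bash
python3 -c "from h import *;st()"
```

```text
t 20.45 jig mm -1.2 222.3 -7.8 F jig -0.9 0.5 1.0 open 0.1 tool in jig [[-1.0, -0.0, -0.0], [0.0, -0.0, -1.0], [0.0, -1.0, 0.0]]
```

Call:
{"method": "jog_arm", "body": {
  "moves": [
    [0,0,4,0,0,0],
    [0,0,4,0,0,0],
    [0,0,4,0,0,0],
    [0,0,4,0,0,0],
    [0,0,4,0,0,0],
    [0,0,0,0,0,0]
  ]
}}

```text
t: 21.05
tool_pos: [0.4647, 0.1412, -0.0078]
tool_rot: [-0.197, 2.123, -2.125]
contact_force: [0.5, 0.6, -0.9]
opening: -0.0
```

```bash
cat > pl.py <<'E'
from h import *
import sys
st();t=ctrl.get_image('top');s=ctrl.get_image('scene');k=sys.argv[1]
cv2.imwrite(f'pics/t{k}.png',t[...,::-1]);cv2.imwrite(f'pics/s{k}.png',s[...,::-1])
ys=np.arange(-.14,.05,.0005)
for x in(-.018,-.014,-.01):
    p=prof(t,x,.027,ys);b=p[:,0]-p[:,2];print('top brass min y',ys[b>60].min() if (b>60).any() else None)
xs=np.arange(-.016,.016,.004);print('stop face scene',edges(s,xs,.052,'scene')[:,1].mean(),'top',edges(t,xs,.052)[:,1])
E
python3 pl.py 13
```

```text
t 21.05 jig mm -1.1 201.9 -7.8 F jig 0.6 0.5 -0.9 open -0.0 tool in jig [[-1.0, 0.0, -0.001], [0.001, -0.001, -1.0], [-0.0, -1.0, 0.001]]
top brass min y -0.0119999999999999
top brass min y -0.0124999999999999
top brass min y -0.0114999999999999
stop face scene -121.4625 top [-123.2 -123.2 -123.2 -123.2 -123.2 -123.2 -123.  -123.5]
```

Call:
{"method": "jog_arm", "body": {
  "moves": [
    [0,0,6,0,0,0],
    [0,0,9,0,0,0],
    [0,0,10,0,0,0],
    [0,0,10,0,0,0],
    [0,0,10,0,0,0],
    [0,0,10,0,0,0],
    [0,0,10,0,0,0],
    [0,0,10,0,0,0],
    [0,0,10,0,0,0],
    [0,0,6,0,0,0],
    [0,0,4,0,0,0],
    [0,0,0,0,0,0]
  ]
}}

```text
t: 22.35
tool_pos: [0.4822, 0.0479, -0.0078]
tool_rot: [-0.197, 2.123, -2.125]
contact_force: [0.0, 0.8, -0.2]
opening: 0.0001
```

```bash
python3 pl.py 14
```

```text
t 22.35 jig mm -1.1 106.9 -7.8 F jig 0.2 0.7 -0.2 open 0.1 tool in jig [[-1.0, 0.0, -0.0], [0.0, -0.001, -1.0], [-0.0, -1.0, 0.001]]
top brass min y -0.10699999999999998
top brass min y -0.10699999999999998
top brass min y -0.10699999999999998
stop face scene -121.4625 top [-123.2 -123.2 -123.2 -123.2 -123.2 -123.2 -123.  -123.5]
```

Call:
{"method": "jog_arm", "body": {
  "moves": [
    [0,0,4,0,0,0],
    [0,0,4,0,0,0],
    [0,0,3,0,0,0],
    [0,0,2,0,0,0],
    [0,0,0,0,0,0]
  ]
}}

```text
t: 22.95
tool_pos: [0.4844, 0.0355, -0.0078]
tool_rot: [-0.198, 2.124, -2.125]
contact_force: [-0.1, 1.0, -0.7]
opening: 0.0001
```

Call:
{"method": "jog_arm", "body": {
  "moves": [
    [0,0,1,0,0,0],
    [0,0,0,0,0,0]
  ]
}}

```text
t: 23.15
tool_pos: [0.4845, 0.0348, -0.0079]
tool_rot: [-0.198, 2.124, -2.124]
contact_force: [-0.2, 1.2, 0.0]
opening: -0.0003
```

```bash
python3 pl.py 15
```

```text
t 23.15 jig mm -1.2 93.6 -7.9 F jig 0.1 1.2 0.0 open -0.3 tool in jig [[-1.0, -0.0, -0.0], [0.0, 0.0, -1.0], [0.0, -1.0, -0.0]]
top brass min y -0.12
top brass min y -0.1205
top brass min y -0.121
stop face scene -121.425 top [-123.  -123.  -123.  -123.  -123.  -123.  -123.  -123.2]
```

Call:
{"method": "jog_arm", "body": {
  "moves": [
    [0,0,0.7,0,0,0],
    [0,0,0.7,0,0,0],
    [0,0,0,0,0,0]
  ]
}}

```text
t: 23.55
tool_pos: [0.4849, 0.0335, -0.0078]
tool_rot: [-0.198, 2.124, -2.124]
contact_force: [-0.0, 1.4, -0.3]
opening: -0.0003
```

Call:
{"method": "jog_arm", "body": {
  "moves": [
    [0,0,0.5,0,0,0],
    [0,0,0,0,0,0]
  ]
}}

```text
t: 23.75
tool_pos: [0.4849, 0.033, -0.0078]
tool_rot: [-0.198, 2.124, -2.124]
contact_force: [-0.9, 2.8, -0.5]
opening: 0.0002
```

Call:
{"method": "jog_arm", "body": {
  "moves": [
    [0,0,0.5,0,0,0],
    [0,0,0,0,0,0]
  ]
}}

```text
t: 23.95
tool_pos: [0.485, 0.0325, -0.0078]
tool_rot: [-0.198, 2.124, -2.124]
contact_force: [-0.5, 1.5, -1.0]
opening: 0.0
```

```bash
python3 pl.py 16
```

```text
t 23.95 jig mm -1.2 91.2 -7.8 F jig -0.2 1.6 -1.0 open 0.0 tool in jig [[-1.0, -0.0, -0.0], [0.0, -0.0, -1.0], [0.0, -1.0, 0.0]]
top brass min y -0.123
top brass min y -0.123
top brass min y -0.123
stop face scene -121.425 top [-122.5 -123.  -123.  -122.7 -122.7 -123.  -122.7 -122.7]
```

Call:
{"method": "jog_arm", "body": {
  "moves": [
    [0,0,0.5,0,0,0],
    [0,0,0,0,0,0]
  ]
}}

```text
t: 24.25
tool_pos: [0.4851, 0.032, -0.0078]
tool_rot: [-0.198, 2.124, -2.124]
contact_force: [-1.2, 2.0, 0.4]
opening: -0.0002
```

Call:
{"method": "jog_arm", "body": {
  "moves": [
    [0,0,0.5,0,0,0],
    [0,0,0,0,0,0]
  ]
}}

```text
t: 24.45
tool_pos: [0.4852, 0.0316, -0.0078]
tool_rot: [-0.198, 2.124, -2.124]
contact_force: [-1.2, 2.4, -0.2]
opening: -0.0001
```

```bash
python3 pl.py 17
```

```text
t 24.45 jig mm -1.2 90.3 -7.8 F jig -0.7 2.6 -0.2 open -0.1 tool in jig [[-1.0, -0.0, -0.0], [0.0, 0.0, -1.0], [0.0, -1.0, -0.0]]
top brass min y -0.123
top brass min y -0.1235
top brass min y -0.124
stop face scene -121.4875 top [-122.5 -123.  -123.2 -123.  -122.7 -122.7 -123.  -123. ]
```

Call:
{"method": "jog_arm", "body": {
  "moves": [
    [0,0,0.5,0,0,0],
    [0,0,0,0,0,0]
  ]
}}

```text
t: 24.75
tool_pos: [0.4852, 0.0315, -0.0078]
tool_rot: [-0.198, 2.125, -2.123]
contact_force: [-0.7, 4.8, -0.4]
opening: -0.0003
```

Call:
{"method": "jog_arm", "body": {
  "moves": [
    [0,0,0.5,0,0,0],
    [0,0,0,0,0,0]
  ]
}}

```text
t: 24.95
tool_pos: [0.4852, 0.0314, -0.0079]
tool_rot: [-0.198, 2.126, -2.122]
contact_force: [-0.8, 6.8, 0.9]
opening: 0.0002
```

```bash
python3 pl.py 18
```

```text
t 24.95 jig mm -1.2 90.1 -7.9 F jig 0.5 6.8 0.9 open 0.2 tool in jig [[-1.0, -0.0, -0.001], [0.001, 0.002, -1.0], [0.0, -1.0, -0.002]]
top brass min y -0.123
top brass min y -0.1235
top brass min y -0.124
stop face scene -121.4625 top [-122.5 -123.  -123.2 -123.  -122.7 -122.7 -123.  -123. ]
```

The plate has stalled, with force rising 2.6 → 6.8 N and no motion, so it is butted. The stop is unmoved. I'll retract and go over the handle.

Call:
{"method": "jog_arm", "body": {
  "moves": [
    [0,0,-2,0,0,0],
    [0,0,-10,0,0,0],
    [0,-40,0,0,0,0],
    [0,-48,0,0,0,0],
    [0,-48,0,0,0,0],
    [0,-48,0,0,0,0],
    [0,-10,0,0,0,0],
    [0,0,0,0,0,0]
  ]
}}

```text
t: 25.85
tool_pos: [0.4851, 0.0422, 0.1895]
tool_rot: [-0.191, 2.119, -2.123]
contact_force: [0.2, -0.6, 0.2]
opening: 0.0001
```

Call:
{"method": "jog_arm", "body": {
  "moves": [
    [-30,0,21,0,0,0],
    [-30,0,21,0,0,0],
    [-30,0,21,0,0,0],
    [-30,0,21,0,0,0],
    [-28,0,23,0,0,0],
    [0,0,0,0,0,0],
    [0,0,0,0,0,0]
  ]
}}

```text
t: 26.55
tool_pos: [0.6471, -0.0355, 0.1828]
tool_rot: [-0.203, 2.128, -2.125]
contact_force: [-0.6, -0.5, 0.5]
opening: -0.0001
```

```bash
python3 pl.py 19
```

```text
t 26.55 jig mm 145.5 -5.5 182.8 F jig -0.6 -0.4 0.5 open -0.1 tool in jig [[-1.0, -0.005, -0.001], [0.001, 0.002, -1.0], [0.005, -1.0, -0.002]]
top brass min y -0.123
top brass min y -0.1235
top brass min y -0.124
stop face scene -121.4625 top [-122.5 -123.  -123.2 -123.  -122.7 -122.7 -123.  -123. ]
```

Call:
{"method": "jog_arm", "body": {
  "moves": [
    [-1.5,20,0,0,0,0],
    [0,20,0,0,0,0],
    [0,8,0,0,0,0],
    [0,6,0,0,0,0],
    [0,6,0,0,0,0],
    [0,6,0,0,0,0],
    [0,6,0,0,0,0],
    [0,6,0,0,0,0],
    [0,0,0,0,0,0]
  ]
}}

```text
t: 27.55
tool_pos: [0.6552, -0.0352, 0.115]
tool_rot: [-0.184, 2.115, -2.12]
contact_force: [-1.6, -0.8, 2.9]
opening: -0.0001
```

```bash
python3 pl.py 20
```

```text
t 27.55 jig mm 153.6 -6.8 115.0 F jig -1.7 -0.5 2.9 open -0.1 tool in jig [[-1.0, 0.013, 0.0], [-0.001, -0.004, -1.0], [-0.013, -1.0, 0.004]]
top brass min y -0.123
top brass min y -0.1235
top brass min y -0.124
stop face scene -121.425 top [-122.5 -123.  -123.2 -123.  -122.7 -122.7 -123.  -123. ]
```

Call:
{"method": "jog_arm", "body": {
  "moves": [
    [0,0,0,0,0,0],
    [0,0,0,0,0,0]
  ]
}}

```text
t: 27.85
tool_pos: [0.6497, -0.0353, 0.1082]
tool_rot: [-0.198, 2.124, -2.124]
contact_force: [-0.8, -0.2, 3.6]
opening: -0.0001
```

```bash
python3 -c "from h import *;st();print(ctrl.get_obs()['q'].round(3))"
```

```text
t 27.85 jig mm 148.1 -5.8 108.2 F jig -0.8 -0.1 3.6 open -0.1 tool in jig [[-1.0, -0.0, -0.0], [0.0, 0.0, -1.0], [0.0, -1.0, -0.0]]
[-0.168  0.187  1.634 -0.     1.321  1.217]
```

Just lag; it is now on x=148, in contact at 3.6 N. I'll continue pressing to true 71 mm (reported about 45.5).

Call:
{"method": "jog_arm", "body": {
  "moves": [
    [0,5,0,0,0,0],
    [0,5,0,0,0,0],
    [0,5,0,0,0,0],
    [0,5,0,0,0,0],
    [0,5,0,0,0,0],
    [0,5,0,0,0,0],
    [0,5,0,0,0,0],
    [0,5,0,0,0,0],
    [0,5,0,0,0,0],
    [0,5,0,0,0,0],
    [0,0,0,0,0,0],
    [0,0,0,0,0,0]
  ]
}}

```text
t: 29.05
tool_pos: [0.649, -0.0352, 0.0572]
tool_rot: [-0.2, 2.125, -2.125]
contact_force: [0.2, -0.1, 1.1]
opening: 0.0003
```

```bash
python3 pl.py 21
```

```text
t 29.05 jig mm 147.4 -5.6 57.2 F jig 0.2 -0.1 1.1 open 0.3 tool in jig [[-1.0, -0.002, -0.0], [0.0, 0.001, -1.0], [0.002, -1.0, -0.001]]
top brass min y -0.123
top brass min y -0.1235
top brass min y -0.124
stop face scene -127.725 top [-122.5 -123.  -123.2 -123.  -122.7 -122.7 -123.  -123. ]
```

Call:
{"method": "jog_arm", "body": {
  "moves": [
    [0,4,0,0,0,0],
    [0,4,0,0,0,0],
    [0,2,0,0,0,0],
    [0,0,0,0,0,0],
    [0,0,0,0,0,0]
  ]
}}

```text
t: 29.65
tool_pos: [0.6499, -0.0353, 0.0482]
tool_rot: [-0.198, 2.124, -2.124]
contact_force: [1.5, 0.8, 2.7]
opening: 0.0
```

Call:
{"method": "jog_arm", "body": {
  "moves": [
    [0,1,0,0,0,0],
    [0,0,0,0,0,0]
  ]
}}

```text
t: 29.85
tool_pos: [0.6501, -0.0352, 0.0473]
tool_rot: [-0.197, 2.124, -2.124]
contact_force: [1.6, 0.1, 3.7]
opening: 0.0002
```

Call:
{"method": "jog_arm", "body": {
  "moves": [
    [0,1,0,0,0,0],
    [0,0,0,0,0,0]
  ]
}}

```text
t: 30.05
tool_pos: [0.6501, -0.0352, 0.0463]
tool_rot: [-0.197, 2.124, -2.124]
contact_force: [3.0, 0.3, 3.7]
opening: -0.0
```

Call:
{"method": "jog_arm", "body": {
  "moves": [
    [0,1,0,0,0,0],
    [0,0,0,0,0,0]
  ]
}}

```text
t: 30.25
tool_pos: [0.6503, -0.0352, 0.0461]
tool_rot: [-0.197, 2.124, -2.124]
contact_force: [1.6, 0.8, 6.9]
opening: -0.0004
```

Call:
{"method": "jog_arm", "body": {
  "moves": [
    [0,1,0,0,0,0],
    [0,0,0,0,0,0]
  ]
}}

```text
t: 30.45
tool_pos: [0.6504, -0.0352, 0.0459]
tool_rot: [-0.197, 2.123, -2.124]
contact_force: [-1.2, 1.3, 8.9]
opening: -0.0001
```

Call:
{"method": "jog_arm", "body": {
  "moves": [
    [0,0.7,0,0,0,0],
    [0,0,0,0,0,0]
  ]
}}

```text
t: 30.65
tool_pos: [0.6504, -0.0352, 0.0458]
tool_rot: [-0.197, 2.123, -2.124]
contact_force: [-1.5, 1.8, 12.4]
opening: 0.0001
```

Hard stop at reported 45.8, true about 71.3 mm, which matches the closed height of 71. I'll lift clear and look.

Call:
{"method": "jog_arm", "body": {
  "moves": [
    [0,-4,0,0,0,0],
    [0,-20,0,0,0,0],
    [0,-40,0,0,0,0],
    [0,-45,0,0,0,0],
    [0,-45,0,0,0,0],
    [0,0,-40,0,0,0],
    [0,0,-45,0,0,0],
    [0,0,-45,0,0,0],
    [0,0,-45,0,0,0],
    [0,0,-45,0,0,0],
    [0,0,0,0,0,0],
    [0,0,0,0,0,0]
  ]
}}

```text
t: 31.85
tool_pos: [0.6078, 0.1814, 0.1957]
tool_rot: [-0.204, 2.123, -2.126]
contact_force: [-0.2, -0.9, -0.2]
opening: 0.0002
```

```bash
python3 pl.py 22; python3 - <<'E'
from h import *
t=cv2.imread('pics/t22.png');s=cv2.imread('pics/s22.png')
print('tape',tape(t[...,::-1],'top'),tape(s[...,::-1],'scene'))
e=np.zeros((600,800,3),np.uint8)
a=cv2.resize(t[140:200,300:425],(800,384),interpolation=cv2.INTER_CUBIC)[:300];b=cv2.resize(s[200:245,205:325],(800,300),interpolation=cv2.INTER_CUBIC)
e[:300]=a;e[300:]=b;cv2.imwrite('pics/c22.png',e)
E
```

```text
t 31.85 jig mm 147.0 214.9 195.7 F jig -0.4 -0.8 -0.2 open 0.2 tool in jig [[-1.0, -0.004, 0.002], [-0.002, -0.001, -1.0], [0.004, -1.0, 0.001]]
top brass min y -0.123
top brass min y -0.1235
top brass min y -0.124
stop face scene -121.4625 top [-122.5 -123.  -123.2 -123.  -122.7 -122.7 -123.  -123. ]
tape [-122.  -122.3 -122.7 -123.  -122.9 -122.4] [-115.7 -119.  -121.1 -121.7 -121.2 -120.7]
```

View pics/c22.png

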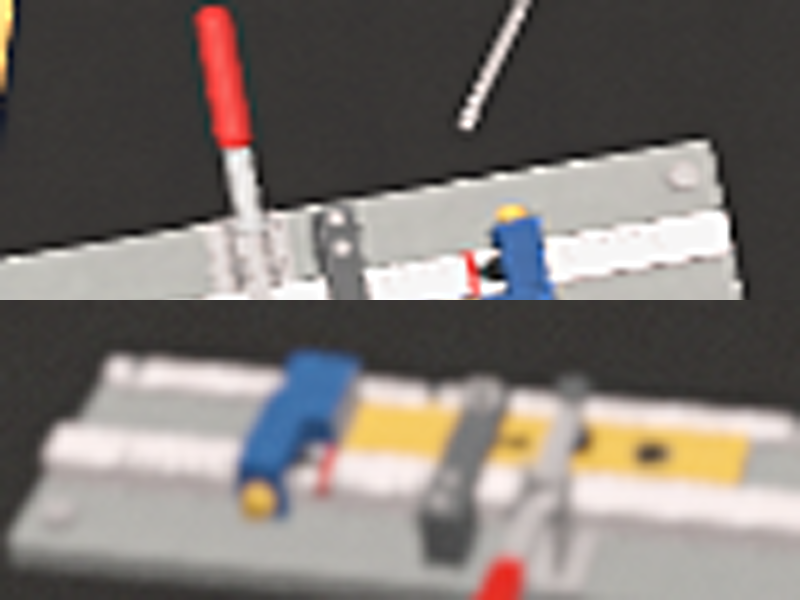

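The clamp arm lies across the plate at (565,430) and the red handle is flat at (222,80). The plate meets the stop at (345,425), and the pointer (485,268) reaches the tape (472,275). The robot is clear, so I'm handing in.

```bash
python3 -c "from station import ctrl;print(ctrl.finish_job())"
```

```text
the job is handed in; nothing more can be done
None
```

I set up the jig and handed the job in at about 32 s of the 58 s allowed; no verdict was reported. The steps were done in order: nudge the stop to the tape, slide the plate against it, then close the clamp.

**Last checks**
- **Pointer:** it is about 0.3–0.8 mm short of the tape's middle. The top camera put the stop's face at −123.0 mm and the tape at −122.3 mm. The scene camera gave −121.5 mm and −121.3 mm. The stop did not move while I pushed the plate or pressed the clamp.
- **Plate:** it stalled at the stop with the push force rising to about 7 N. Its end then measured level with the stop's face to about 1 mm.
- **Clamp:** the handle hit a hard stop with its top at about 71 mm, as described for closed. The last picture shows the clamp arm down on the plate.
- **Robot:** it was clear of everything at hand-in. I did not measure the bystanders again, but nothing went near them.

**What disagreed**
- **Tool height:** the reported height was about 25.5 mm lower than the real fingertip. My first approach therefore passed over the stop without touching it. I found the offset by touching the bed and corrected for it from then on.
- **Cameras:** they disagreed by 1–2 mm on jig positions, and by up to about 16 mm on the loose plates, which I did not resolve. One late scene reading of the tape was skewed at one side of the fence, so I ignored those samples.

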